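# Present a shell sample jar to the label reader

## Task

First turn the carousel (it has a red handle) until the empty place stands right in front of the scanner. Then take the teal-capped jar out of its sloping cradle, stand it gently upright in the middle of that empty place with its yellow mark squarely facing the scanner window and let go of it, and finally press the scanner's green button right down and release it. Leave the other jar and everything else on the bench where it is.

Things in the scene. Friction and masses are not known exactly. Their poses are not given: they have to be found in the camera images.
- station: the reading station: a fixed grey base plate (320 x 200 mm, 12 thick) with a carousel at one end and a white scanner block at the other. Origin on the carousel's axis of turning, at bench height; +x points level from that axis through the read spot to the scanner, z is up. The block is 100 x 100 mm in plan, its front face at x = 135 mm, its top 96 mm above the bench
- carousel (a joint): angle of the carousel, rad, anticlockwise seen from above; 0 when the empty place is exactly at the read spot. An aluminium disc, radius 125 mm, upper face 26 mm above the bench; turns either way with about 1.5 N at the handle, stays where left. Five places on a circle of 85 mm radius, 72 degrees apart: four hold glued-down shells on 58 mm pucks (top 68 mm above the bench), one is empty
- empty_pad (a point): centre of the carousel's one empty place, a flat blue disc (72 mm across, 26 mm above the bench). It turns with the carousel
- handle_top (a point): top centre of the carousel's turning handle, a red upright round post of 20 mm diameter, standing 105 mm from the carousel's axis, straight across from the empty place; its top is 113 mm above the bench and it is bare down to the disc at 26 mm. It turns with the carousel
- read_spot (a point): fixed point in front of the scanner, 85 mm from the carousel's axis on the +x axis of station, at the height of the disc's face (26 mm): where the empty place must come to stand
- window (a point): centre of the scanner's dark window with a red line, in the scanner block's front face, 62 mm above the bench, 50 mm beyond the read spot; it looks back at the read spot (along -x of station)
- read_button (a joint): travel of the scanner's green push button, in m: 0 up, 0.006 fully down; needs about 1.5 N to start and 5 N fully down, springs back
- read_button_top (a point): centre of the green button's top (36 mm across), on top of the scanner block about 114 mm above the bench, 182 mm from the carousel's axis along +x of station; pressed straight down
- jar: the jar to be read: clear round sample jar with shells in it and a teal cap, 56 mm diameter all the way up, 140 mm tall, about 0.25 kg. Origin at the centre of its underside, z along its axis to the cap, +x through its yellow mark. It starts in one of two grey cradles, leaning 30 degrees from upright, cap towards the robot
- jar_top (a point): centre of the top of the teal cap. The cradle encloses only the jar's lower 60 mm (a plate under it, a plate on its lower side, a cheek at each side), so the jar comes out along its own axis; its upper 80 mm is free all round
- jar_mark (a point): middle of the jar's yellow label, on its side (28 mm from the axis, 55 mm above its underside). The label is 34 mm wide and 70 mm high and carries on as a yellow stripe up the cap's side and along the cap's top to its centre, so that it shows from above
- other_jar: a jar of the same size with a white cap and an orange mark, in the other cradle; same axes. A bystander: leave it in its cradle
- shell1: an oyster shell lying on the bench, about 100 mm long, 55 to 70 wide and 17 to 20 high; origin under its middle. A bystander: leave it alone
- shell2: an oyster shell lying on the bench, about 95 mm long, 55 to 70 wide and 17 to 20 high; origin under its middle. A bystander: leave it alone
- shell3: an oyster shell lying on the bench, about 85 mm long, 55 to 70 wide and 17 to 20 high; origin under its middle. A bystander: leave it alone
- calipers: steel calipers with a black read-out lying on the bench, 200 mm long, 60 wide, 15 high; origin under the middle of the beam, x along it. A bystander: leave it alone
- marker1: grey felt marker with a black cap lying on the bench, 135 mm long, 14 thick; origin under its middle, x along it. A bystander: leave it alone
- marker2: grey felt marker with a blue cap lying on the bench, 135 mm long, 14 thick; origin under its middle, x along it. A bystander: leave it alone
Not all that is in view belongs to the job. What is shaped like the jar but blue is not meant.

How it is judged:
On the way, in this order (a step that is already met when the one before it is completed fails the run):
1. the carousel is turned so that its empty place stands in front of the scanner (within 12 mm of the read spot), before the jar is taken (horizontal distance between empty_pad and read_spot below 0.012 m and distance of jar from where it was at the start of the episode below 0.03 m), for 0.2 s.
2. the jar is taken out of its cradle (distance of jar from where it was at the start of the episode above 0.1 m), for 0.1 s.
3. the jar stands released on the empty place, upright, its yellow mark facing the scanner window (horizontal distance between empty_pad and read_spot below 0.012 m and horizontal distance between jar and empty_pad below 0.014 m and z of jar in the frame of station below 0.03 m and angle between jar's own z axis and vertical below 0.08 rad and angle between the x axis of jar and the x axis of station, either way round below 0.26 rad and horizontal distance between jar_mark and window below 0.05 m and contact force between the fingers and jar below 0.2 N and linear speed of jar below 0.02 m/s), for 0.3 s.
4. the green button is pressed right down (over 4.5 mm) with the jar so placed (all of step 3 and value of joint read_button above 0.0045 m), for 0.05 s.
At the end, for the whole second after the job is handed in: The empty place is within 12 mm of the read spot; the jar stands on it, released and at rest, within 14 mm of its centre and upright within 4.5 degrees, its yellow mark turned to the scanner window within 15 degrees; the green button is up again (all of step 3 and value of joint read_button below 0.002 m); the robot touches nothing.
It fails at once if the other jar is shifted by more than 15 mm (distance of other_jar from where it was at the start of the episode above 0.015 m).
It fails at once if a shell, marker or the calipers is shifted by more than 30 mm (distance of any of shell1, shell2, shell3, calipers, marker1, marker2 from where it was at the start of the episode above 0.03 m).
It fails at once if the jar is dropped or thrown down onto the station (it moves faster than 0.45 m/s within 35 mm above the carousel) (horizontal distance between jar and read_spot below 0.1 m and z of jar in the frame of station below 0.061 m and linear speed of jar above 0.45 m/s).
It also fails if it takes over 72 s, if anything falls off the work surface, if the arm or the gripper's body presses on something with over 40 N, if the wrist force passes 120 N, or if a joint passes its speed limit or range.

## Robot

A 6-joint arm with a two-finger parallel gripper is mounted at the origin on the work surface. World frame = base frame: x ahead of the robot, y to its left, z up, the work surface at z = 0. Lengths are in m, angles in rad, forces in N, time in s.
With the tool pointing down it reaches from about 0.35 to 0.775 m from the base axis. Payload 7.3 kg.
Tool frame: the origin (TCP) lies on the front face of the gripper's body, between the roots of the fingers; the fingertips stand 66 mm ahead of it and the grasp point (between the pads) lies 47 mm ahead of it; z points along the fingers, y is the direction in which the jaws open and shut (so a half turn about z gives the same grasp; the last joint's range is limited). The gripper opens to 92 mm and grips with 3 to 60 N. Pads are 19 mm wide; open, the fingers measure 130 mm over their backs; the gripper's body (75 mm by 190 mm) begins 47 mm behind the grasp point.
Start: joints at [0.974, 0.342, 1.524, -0, 1.275, -0.146], TCP at [0.229, 0.473, 0.292] pointing down, gripper open.
Joint ranges: [-2.53, 2.53], [-0.77, 2.02], [0.04, 2.7], [-1, 4.14], [0.28, 2.66], [-3.11, 3.11]. Speed limits (rad/s): [2.57, 2.57, 3.14, 3.14, 3.14, 3.14].

## Interface

Orientations are given as [roll, pitch, yaw] about the fixed x, y, z axes, in that order (R = Rz(yaw) Ry(pitch) Rx(roll)).
In Python, from cell import observe, read_camera, hand_in, search_frame, tip_of gives the robot as it stands. The module is installed in compiled form; this text tells all that it offers.
- The arm moves only by the tool apply_moves, never from a script. Its argument "motion" is a list of rows, each an object with "offset": the shift along the tool's x, y, z in mm, a list of three; "rotation": the turn, a rotation vector about the tool's x, y, z in rad, a list of three. In form: [{"offset": [x, y, z], "rotation": [rx, ry, rz]}, ...]. A call has 1 to 12 rows; each row shifts and turns the pose as measured when the row begins, along the tool's axes as they then stand; what a row does not reach is not made up. A row lasts 1/12 s, in which the tool goes at most 41.7 mm and 7.16 degrees, less where a joint would pass 70% of its speed; a pose out of reach is approached as far as the arm can. A call with a gripper value outside its range is refused whole. "grip" is the closure, from 0 (fully open) to 1 (shut), set as the call begins (left out, the last holds). The fingers move at their own pace and stop on an object; "grip_force" is the grip in N (left out, the last holds). Time passes only in rows, so rows that do not move let the fingers close. It gives the time, the measured TCP pose, the force and the opening at its end, in the units of the state.
- observe(): the state, without advancing time (a new reading comes with each control period).
- read_camera(name): name is "scene" or "top" or "wrist"; returns a dict with "img" (400x640x3 uint8, red, green, blue), "camera_matrix" (3x3 intrinsics, pixels), "R" (3x3) and "t" (3): a world point X has camera coordinates R X + t; the wrist camera has in their place "tool_from_camera" (4x4, takes a point from camera to tool coordinates, whose origin is the TCP and whose axes are the flange's). Camera axes: x right, y down, z forward; pixel columns grow to the right and rows downward; lengths in m; the calibration is good to about 2 mm. A picture is of the moment at which its call begins: read the wrist's pose just before it. There is no depth.
- hand_in(): hands the job in, once; it reports no verdict.
Trained networks look in a picture, given as the dict that the camera call returned (one of the last four; its "shot" number tells which), for a name from the list of things; names that differ only in an ending like _2 or _b are one class to them, and where a whole thing is asked for, a point or a joint stands for the part that bears it (a point fixed in the world has none). Each returns a list of dicts, best first, with "score" (0 to 1); they miss things now and then, are a little off and sometimes report something else, mostly with a low value. They report only what shows in the picture. A call takes as long as a camera call. They do not tell look-alikes from the thing itself.
- search_frame(query, picture): "location" ([x, y, z] in m, in world coordinates, good to about 4 mm: the middle of the surface that is visible of it).
- tip_of(query, picture): "location" ([x, y, z] in m, in world coordinates, good to about 4 mm: a listed point, or the origin of a listed thing).
The state is a dict: "time": time; "qpos": joint angles; "qvel": joint speeds; "joint_efforts": joint torques, N m; "tool_pos": TCP position; "tool_rot": TCP orientation; "contact_force": force on the tool from outside, world axes, zero at the start; "torque": the same for the moment, N m; "opening": finger opening in m.
Only numpy, scipy, OpenCV 4.12 (cv2) and the standard library are available. Lean on these libraries where they do the work, as an engineer would, in place of code of your own. Each camera call takes 0.05 s, during which the arm holds its last target.

## Working session

There is one attempt and no reset: what is moved stays moved. The work goes in short steps, Python scripts to look and compute and a tool call to move; the robot and the scene stay as the last step left them, time stands still between calls to the robot, and variables do not carry over. Pictures are saved under pics/ and viewed, and the job is handed in when it is done.

Besides the shell and the picture viewer there is one more tool, called after "Emit:" by a JSON object that holds its "api" and its "payload". apply_moves: Moves the arm, as the interface text tells. Its arguments: {"type":"object","properties":{"motion":{"type":"array"},"grip":{"type":"number"},"grip_force":{"type":"number"}},"required":["motion"]}

```bash
mkdir -p pics; cat > h.py <<'E'
import numpy as np, cv2
from cell import observe, read_camera, hand_in, search_frame, tip_of
from scipy.spatial.transform import Rotation as Ro
def save(p,n,crop=None,s=1):
    im=p["img"]
    if crop: im=im[crop[1]:crop[3],crop[0]:crop[2]]
    im=cv2.resize(im,None,fx=s,fy=s,interpolation=cv2.INTER_CUBIC)
    cv2.imwrite("pics/"+n,im[:,:,::-1])
def proj(p,X):
    c=p["R"]@np.array(X)+p["t"];u=p["camera_matrix"]@c;return u[:2]/u[2]
def pose():
    o=observe();return np.array(o["tool_pos"]),Ro.from_euler("xyz",o["tool_rot"]).as_matrix(),o
E
python3 - <<'E'
from h import *
s=observe();print(s)
a=read_camera("scene");b=read_camera("top");w=read_camera("wrist")
save(a,"s0.png");save(b,"t0.png");save(w,"w0.png")
for q in ["station","empty_pad","handle_top","read_spot","window","read_button_top","jar","jar_top","jar_mark","other_jar"]:
    for n,p in (("scene",a),("top",b)):
        print(q,n,[(np.round(r["location"],3).tolist(),round(r["score"],2)) for r in tip_of(q,p)[:3]])
for q in ["shell1","calipers","marker1"]:
    print(q,[(np.round(r["location"],3).tolist(),round(r["score"],2)) for r in search_frame(q,b)[:4]])
E
```

```text
{'time': 0.0, 'qpos': array([ 9.74016642e-01,  3.42695470e-01,  1.52501306e+00, -1.22888045e-05,
        1.27539657e+00, -1.46007791e-01]), 'qvel': array([ 0.00097299, -0.00070472, -0.00150189,  0.00041315,  0.00033208,
       -0.00100563]), 'joint_efforts': array([ 1.36158003e-03, -4.31250930e+01, -2.44225520e+01,  7.17967772e-02,
        5.59143873e-02, -1.60348536e-04]), 'tool_pos': array([0.22853338, 0.47230779, 0.29156042]), 'tool_rot': array([-3.14009460e+00, -2.08418245e-04,  2.69082419e+00]), 'contact_force': array([-0.39476247, -0.18314111,  0.45423668]), 'torque': array([ 0.0479245 , -0.00770332, -0.05092894]), 'opening': 0.0920403448550263}
station scene [([0.52, -0.134, -0.001], 0.65), ([0.528, -0.221, 0.024], 0.38)]
station top [([0.518, -0.131, -0.004], 0.69)]
empty_pad scene [([0.415, 0.236, -0.002], 0.7), ([0.434, -0.149, 0.027], 0.56)]
empty_pad top []
handle_top scene [([0.624, -0.118, 0.116], 0.7), ([0.543, 0.335, 0.088], 0.49), ([0.774, -0.027, -0.001], 0.44)]
handle_top top [([0.623, -0.119, 0.114], 0.93)]
read_spot scene [([0.528, -0.222, 0.022], 0.75)]
read_spo
[... 290 characters left out ...]
346, 0.055], 0.98), ([0.237, 0.298, 0.032], 0.83)]
jar top [([0.245, 0.298, 0.025], 0.88), ([0.598, 0.342, 0.056], 0.73)]
jar_top scene [([0.527, 0.345, 0.177], 0.95)]
jar_top top [([0.526, 0.341, 0.172], 0.7), ([0.101, 0.3, 0.029], 0.56)]
jar_mark scene [([0.546, 0.334, 0.088], 0.73), ([0.181, 0.271, 0.026], 0.66)]
jar_mark top [([0.184, 0.271, 0.029], 0.59)]
other_jar scene [([0.582, 0.123, 0.054], 0.94), ([0.529, -0.316, 0.118], 0.61)]
other_jar top [([0.582, 0.129, 0.054], 0.73)]
shell1 [([0.359, 0.038, 0.011], 0.62), ([0.756, 0.089, 0.014], 0.61), ([0.735, 0.261, 0.015], 0.56)]
calipers [([0.324, 0.304, 0.009], 0.56)]
marker1 [([0.774, -0.025, 0.016], 0.82), ([0.412, 0.24, 0.014], 0.7)]
```

View pics/s0.png

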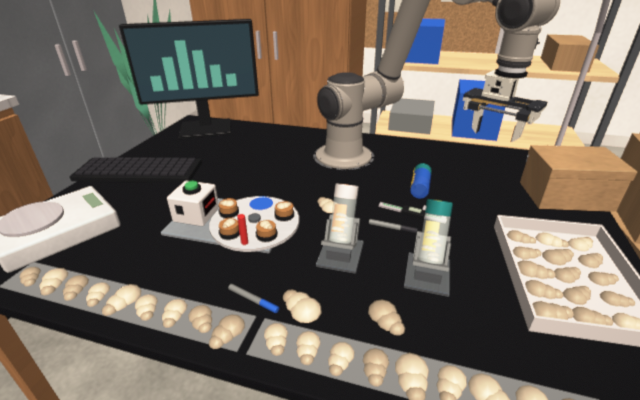

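View pics/t0.png

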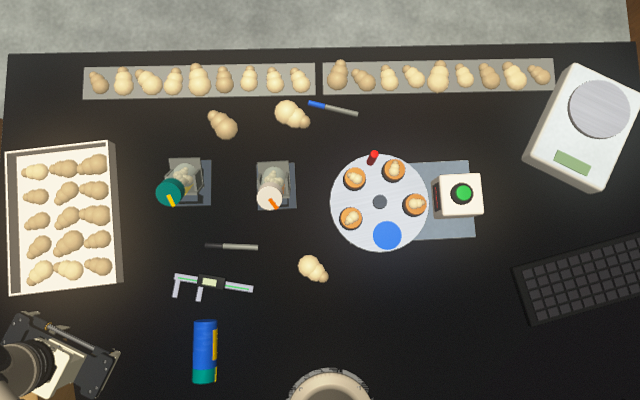

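View pics/w0.png

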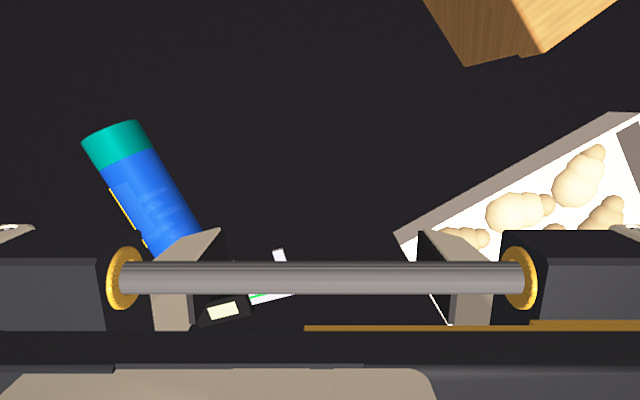

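Top view: the teal cap is at px (170,192), leaning in the left cradle with the yellow stripe pointing down-right. The white cap with the orange mark is at (270,198), which is other_jar. A blue look-alike with a teal end lies at (205,350) and is not meant. On the carousel, the empty blue pad is at (387,236), the red handle at (374,156) and the scanner at (458,195).

Next I'll enlarge the candidates and set up a planner.

```bash
cat >> h.py <<'E'
import json
def Rd(yaw): return Ro.from_euler("xyz",[np.pi,0,yaw]).as_matrix()
def plan(p0,R0,p1,R1,n=None,v=38,w=0.115,dirsign=None,show=True):
    p0,p1=np.array(p0,float),np.array(p1,float)
    rv=Ro.from_matrix(R0.T@R1).as_rotvec()
    if dirsign is not None and np.sign(rv[2])!=dirsign: 
        a=np.linalg.norm(rv); rv=rv/a*(a-2*np.pi)
    if n is None: n=int(np.ceil(max(np.linalg.norm(p1-p0)*1000/v,np.linalg.norm(rv)/w,1)))
    rows=[];R=R0
    for i in range(n):
        o=R.T@(p1-p0)*1000/n
        rows.append({"offset":[round(float(x),1) for x in o],"rotation":[round(float(x),3) for x in rv/n]})
        R=R@Ro.from_rotvec(rv/n).as_matrix()
    if show:
        print(n)
        for i in range(0,n,12): print(json.dumps(rows[i:i+12]))
    return rows
E
python3 - <<'E'
from h import *
b=read_camera("top")
save(b,"t1.png",(140,140,500,260),2.2)
a=read_camera("scene");save(a,"s1.png",(310,160,480,300),4)
p,R,o=pose()
print(read_camera("wrist")["tool_from_camera"].round(3))
plan(p,R,[0.6235,-0.1185,0.27],Rd(0.13))
E
```

```text
[[ 0.001 -0.967 -0.256  0.069]
 [ 1.     0.001  0.    -0.   ]
 [ 0.    -0.256  0.967 -0.092]
 [ 0.     0.     0.     1.   ]]
23
[{"offset": [-26.6, -15.7, 1.0], "rotation": [0.0, -0.0, 0.111]}, {"offset": [-28.2, -12.6, 1.0], "rotation": [0.0, -0.0, 0.111]}, {"offset": [-29.4, -9.4, 1.0], "rotation": [0.0, -0.0, 0.111]}, {"offset": [-30.3, -6.1, 1.0], "rotation": [0.0, -0.0, 0.111]}, {"offset": [-30.8, -2.6, 1.0], "rotation": [0.0, -0.0, 0.111]}, {"offset": [-30.9, 0.8, 1.0], "rotation": [0.0, -0.0, 0.111]}, {"offset": [-30.6, 4.2, 1.0], "rotation": [0.0, -0.0, 0.111]}, {"offset": [-30.0, 7.6, 1.0], "rotation": [0.0, -0.0, 0.111]}, {"offset": [-28.9, 10.9, 1.0], "rotation": [0.0, -0.0, 0.111]}, {"offset": [-27.5, 14.0, 1.0], "rotation": [0.0, -0.0, 0.111]}, {"offset": [-25.8, 17.0, 1.0], "rotation": [0.0, -0.0, 0.111]}, {"offset": [-23.8, 19.8, 1.0], "rotation": [0.0, -0.0, 0.111]}]
[{"offset": [-21.4, 22.3, 1.0], "rotation": [0.0, -0.0, 0.111]}, {"offset": [-18.8, 24.5, 1.0], "rotation": [0.0, -0.0, 0.111]}, {"offset": [-16.0, 26.5, 1.0], "rotation": [0.0, -0.0, 0.111]}, {"offset": [-12.9, 28.1, 1.0], "rotation": [0.0, -0.0, 0.111]}, {"offset": [-9.7, 29.3, 1.0], "rotation": [0.0, -0.0, 0.111]}, {"offset": [-6.4, 30.2, 1.0], "rotation": [0.0, -0.0, 0.111]}, {"offset": [-3.0, 30.8, 1.0], "rotation": [0.0, -0.0, 0.111]}, {"offset": [0.4, 30.9, 1.0], "rotation": [0.0, -0.0, 0.111]}, {"offset": [3.8, 30.7, 1.0], "rotation": [0.0, -0.0, 0.111]}, {"offset": [7.2, 30.0, 1.0], "rotation": [0.0, -0.0, 0.111]}, {"offset": [10.5, 29.1, 1.0], "rotation": [0.0, -0.0, 0.111]}]
```

View pics/t1.png

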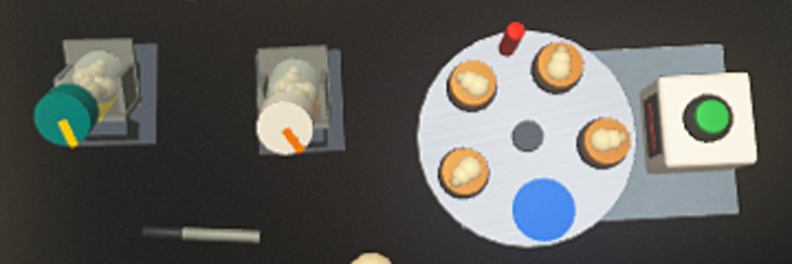

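View pics/s1.png

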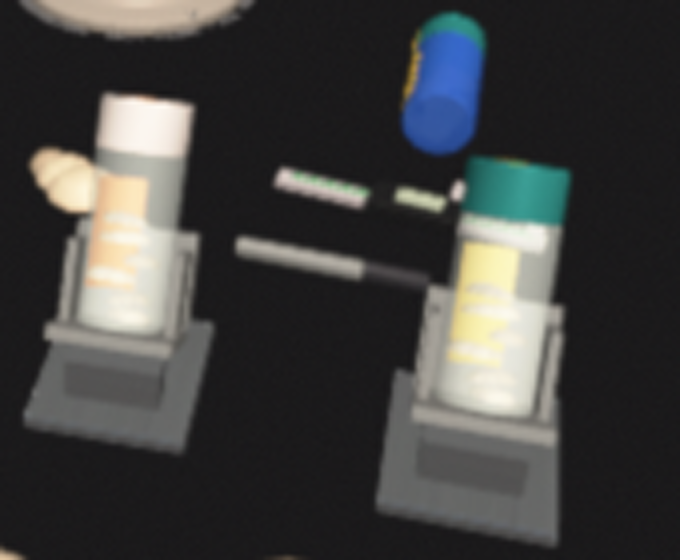

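Emit:
{"api": "apply_moves", "payload": {"motion": [{"offset":[-26.6,-15.7,0],"rotation":[0,0,0.111]},{"offset":[-28.2,-12.6,0],"rotation":[0,0,0.111]},{"offset":[-29.4,-9.4,0],"rotation":[0,0,0.111]},{"offset":[-30.3,-6.1,0],"rotation":[0,0,0.111]},{"offset":[-30.8,-2.6,0],"rotation":[0,0,0.111]},{"offset":[-30.9,0.8,0],"rotation":[0,0,0.111]},{"offset":[-30.6,4.2,0],"rotation":[0,0,0.111]},{"offset":[-30.0,7.6,0],"rotation":[0,0,0.111]},{"offset":[-28.9,10.9,0],"rotation":[0,0,0.111]},{"offset":[-27.5,14.0,0],"rotation":[0,0,0.111]},{"offset":[-25.8,17.0,0],"rotation":[0,0,0.111]},{"offset":[-23.8,19.8,0],"rotation":[0,0,0.111]}]}}

```text
time: 2.45
tool_pos: [0.4333, 0.1511, 0.2923]
tool_rot: [3.14, -0.004, 1.308]
contact_force: [0.2, 0.9, -1.0]
opening: 0.0917
```

The enlarged crops confirm the target: the clear jar with the teal cap and yellow label is in the y≈+0.34 cradle. The white-capped jar is in the other cradle, and the blue one is lying on the bench.

Emit:
{"api": "apply_moves", "payload": {"motion": [{"offset":[-21.4,22.3,1.0],"rotation":[0,0,0.111]},{"offset":[-18.8,24.5,1.0],"rotation":[0,0,0.111]},{"offset":[-16.0,26.5,1.0],"rotation":[0,0,0.111]},{"offset":[-12.9,28.1,1.0],"rotation":[0,0,0.111]},{"offset":[-9.7,29.3,1.0],"rotation":[0,0,0.111]},{"offset":[-6.4,30.2,1.0],"rotation":[0,0,0.111]},{"offset":[-3.0,30.8,1.0],"rotation":[0,0,0.111]},{"offset":[0.4,30.9,1.0],"rotation":[0,0,0.111]},{"offset":[3.8,30.7,1.0],"rotation":[0,0,0.111]},{"offset":[7.2,30.0,1.0],"rotation":[0,0,0.111]},{"offset":[10.5,29.1,1.0],"rotation":[0,0,0.111]},{"offset":[0,0,0],"rotation":[0,0,0]}]}}

```text
time: 3.45
tool_pos: [0.6085, -0.1671, 0.2801]
tool_rot: [-3.139, -0.007, 0.012]
contact_force: [-1.0, 0.6, -0.4]
opening: 0.0916
```

```bash
python3 - <<'E'
from h import *
p,R,o=pose(); print(p,o["tool_rot"])
w=read_camera("wrist");save(w,"w1.png")
for q in ["handle_top","read_button_top","window","station"]: print(q,[(np.round(r["location"],4).tolist(),round(r["score"],2)) for r in tip_of(q,w)[:3]])
plan(p,R,[0.6235,-0.1185,0.2],Rd(0.13))
E
```

```text
[ 0.60850702 -0.1670512   0.28012429] [-3.13899377 -0.00654152  0.01205792]
handle_top [([0.6235, -0.1172, 0.1116], 0.9)]
read_button_top [([0.5168, -0.1399, 0.0018], 0.68)]
window []
station [([0.515, -0.1329, -0.0019], 0.96)]
3
[{"offset": [5.0, -16.1, 26.8], "rotation": [-0.001, -0.002, -0.039]}, {"offset": [5.7, -15.9, 26.8], "rotation": [-0.001, -0.002, -0.039]}, {"offset": [6.4, -15.6, 26.7], "rotation": [-0.001, -0.002, -0.039]}]
```

View pics/w1.png

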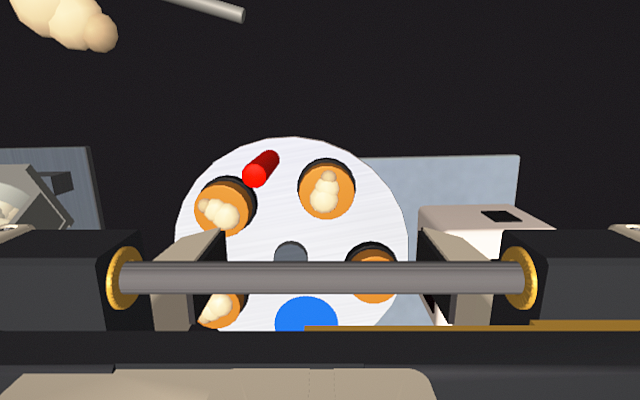

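The wrist picture shows the red handle top at (255,176), the hub at (290,250) and the pad at (305,318). Handle_top agrees across three views at about (0.6235,-0.118,0.113). I'll move over it and descend.

Emit:
{"api": "apply_moves", "payload": {"motion": [{"offset":[5.0,-16.1,26],"rotation":[0,0,-0.039]},{"offset":[5.7,-15.9,26],"rotation":[0,0,-0.039]},{"offset":[6.4,-15.6,26],"rotation":[0,0,-0.039]},{"offset":[0,0,0],"rotation":[0,0,0]}]}}

```text
time: 4.03
tool_pos: [0.6214, -0.1068, 0.2058]
tool_rot: [-3.141, -0.013, 0.153]
contact_force: [-0.9, -0.2, -1.6]
opening: 0.0918
```

```bash
python3 - <<'E'
from h import *
p,R,o=pose(); print(p,o["tool_rot"])
plan(p,R,[0.6235,-0.118,0.144],Rd(0.13),n=5)
E
```

```text
[ 0.62141375 -0.10677979  0.20583454] [-3.14120547 -0.01345093  0.1525983 ]
5
[{"offset": [-0.1, 2.3, 12.4], "rotation": [-0.0, -0.003, 0.005]}, {"offset": [-0.1, 2.3, 12.4], "rotation": [-0.0, -0.003, 0.005]}, {"offset": [-0.0, 2.3, 12.4], "rotation": [-0.0, -0.003, 0.005]}, {"offset": [0.0, 2.3, 12.4], "rotation": [-0.0, -0.003, 0.005]}, {"offset": [0.1, 2.3, 12.4], "rotation": [-0.0, -0.003, 0.005]}]
```

Emit:
{"api": "apply_moves", "payload": {"motion": [{"offset":[0,2.3,12.4],"rotation":[0,-0.003,0.005]},{"offset":[0,2.3,12.4],"rotation":[0,-0.003,0.005]},{"offset":[0,2.3,12.4],"rotation":[0,-0.003,0.005]},{"offset":[0,2.3,12],"rotation":[0,-0.003,0.005]},{"offset":[0,2.0,11],"rotation":[0,-0.002,0]},{"offset":[0,0,0],"rotation":[0,0,0]}]}}

```text
time: 4.53
tool_pos: [0.624, -0.1181, 0.144]
tool_rot: [3.139, -0.002, 0.133]
contact_force: [-1.2, 0.6, 0.2]
opening: 0.0918
```

Emit:
{"api": "apply_moves", "payload": {"motion": [{"offset":[0,0,0],"rotation":[0,0,0]}]}}

```text
time: 4.62
tool_pos: [0.624, -0.1188, 0.1435]
tool_rot: [3.139, -0.002, 0.132]
contact_force: [-0.1, -0.3, 0.5]
opening: 0.0916
```

Emit:
{"api": "apply_moves", "payload": {"motion": [{"offset":[0,0,0],"rotation":[0,0,0]},{"offset":[0,0,0],"rotation":[0,0,0]},{"offset":[0,0,0],"rotation":[0,0,0]},{"offset":[0,0,0],"rotation":[0,0,0]},{"offset":[0,0,0],"rotation":[0,0,0]},{"offset":[0,0,0],"rotation":[0,0,0]}], "grip": 1, "grip_force": 15}}

```text
time: 5.12
tool_pos: [0.6249, -0.12, 0.1457]
tool_rot: [3.138, -0.005, 0.131]
contact_force: [0.4, 0.5, -0.1]
opening: 0.0567
```

```bash
python3 - <<'E'
from h import *
b=read_camera("top");a=read_camera("scene")
for q in ["station","read_spot","window","read_button_top"]:
  print(q,[(np.round(r["location"],4).tolist(),round(r["score"],2)) for p in (a,b) for r in tip_of(q,p)[:1]])
# hub & scanner pixel geometry in top: teal none; detect green button, disc ellipse
p=b;im=p["img"].astype(int)
def back(u,v,z):
    K=p["camera_matrix"];d=p["R"].T@np.linalg.solve(K,[u,v,1]);c=-p["R"].T@p["t"];return c+d*(z-c[2])/d[2]
g=(im[...,1]>120)&(im[...,0]<80)&(im[...,2]<90); ys,xs=np.where(g); m=xs>440;print("btn",back(np.median(xs[m]),np.median(ys[m]),0.114))
for u,v,z in [(380,202,.03)]: print("hub",back(u,v,z))
# base plate corners: print candidates
for u,v in [(416,162),(473,160),(476,237),(420,240)]: print(back(u,v,.012))
for u,v in [(433.5,174.5),(479.5,173.5)]: print(back(u,v,.096))
save(b,"t2.png",(320,140,500,260),4)
print(observe()["opening"])
E
```

```text
station []
read_spot [([0.5285, -0.22, 0.0233], 0.6), ([0.5214, -0.2231, 0.0253], 0.9)]
window [([0.5289, -0.2209, 0.0232], 0.7), ([0.5227, -0.268, 0.0629], 0.68)]
read_button_top [([0.6223, -0.1154, 0.1115], 0.64), ([0.5266, -0.3194, 0.1123], 0.75)]
btn [ 0.52781091 -0.320746    0.114     ]
hub [ 0.5194021  -0.13598148  0.03      ]
[ 0.62383001 -0.23537622  0.012     ]
[ 0.62602921 -0.38252464  0.012     ]
[ 0.42777781 -0.37719534  0.012     ]
[ 0.42308946 -0.23572835  0.012     ]
[ 0.57388007 -0.25527263  0.096     ]
[ 0.57402855 -0.36412598  0.096     ]
0.019730359001691962
```

View pics/t2.png

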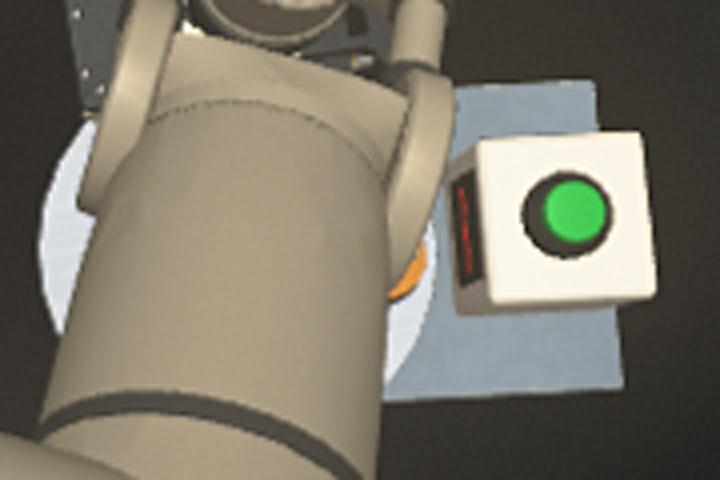

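```bash
python3 - <<'E'
from h import *
p=read_camera("top")
def back(u,v,z):
    K=p["camera_matrix"];d=p["R"].T@np.linalg.solve(K,[u/4+320-.4,v/4+140-.4,1]);c=-p["R"].T@p["t"];return (c+d*(z-c[2])/d[2]).round(4)
A,B=back(595,82,.012),back(623,387,.012)
print(A,B,np.linalg.norm(A-B),np.degrees(np.arctan2(*(A-B)[[1,0]])), (A+B)/2)
C=[back(u,v,.096) for u,v in [(478,138),(640,130),(657,297),(492,303)]]
print(C,np.mean(C,0)); 
for i in range(4):
    d=C[(i+1)%4]-C[i]; print(np.linalg.norm(d),np.degrees(np.arctan2(d[1],d[0]))%90)
E
```

```text
[ 0.626  -0.3705  0.012 ] [ 0.4294 -0.3757  0.012 ] 0.19666875705103748 1.515099720675895 [ 0.5277 -0.3731  0.012 ]
[array([ 0.5746, -0.2686,  0.096 ]), array([ 0.5774, -0.3646,  0.096 ]), array([ 0.478 , -0.3679,  0.096 ]), array([ 0.4764, -0.2713,  0.096 ])] [ 0.5266 -0.3181  0.096 ]
0.09604082465285269 1.6706532713999849
0.09945476358626573 1.9014753782052196
0.09661324960894341 0.9489116506596247
0.09823711111387591 1.574945416058128
```

Opening 19.7 mm means the handle is held. Station heading comes out at about -88.4° and the axis at about (0.520,-0.1335), so the handle target is about (0.517,-0.0285). I'll turn anticlockwise along the arc.

Emit:
{"api": "apply_moves", "payload": {"motion": [{"offset":[-0.1,-4,0],"rotation":[0,0,-0.04]},{"offset":[-0.2,-7,0],"rotation":[0,0,-0.066]},{"offset":[-0.2,-7,0],"rotation":[0,0,-0.066]},{"offset":[-0.2,-7,0],"rotation":[0,0,-0.066]},{"offset":[-0.2,-7,0],"rotation":[0,0,-0.066]},{"offset":[-0.2,-7,0],"rotation":[0,0,-0.066]},{"offset":[-0.2,-7,0],"rotation":[0,0,-0.066]},{"offset":[-0.2,-7,0],"rotation":[0,0,-0.066]},{"offset":[0,0,0],"rotation":[0,0,0]}]}}

```text
time: 6.42
tool_pos: [0.6038, -0.0701, 0.1452]
tool_rot: [3.138, -0.002, 0.651]
contact_force: [-1.2, 1.5, -0.3]
opening: 0.0197
```

```bash
cat > t.py <<'E'
from h import *
p,R,o=pose();A=np.array([.520,-.1335]);d=p[:2]-A
print(p,o["tool_rot"],o["contact_force"],"rad",np.hypot(*d),"ang",np.degrees(np.arctan2(d[1],d[0])),o["opening"])
E
python3 t.py
```

```text
[ 0.60383256 -0.07014522  0.14523212] [ 3.13782279e+00 -2.36851421e-03  6.50751886e-01] [-1.24321198  1.48668    -0.29304699] rad 0.1050796224044372 ang 37.079436510778386 0.019747954230684574
```

Emit:
{"api": "apply_moves", "payload": {"motion": [{"offset":[-0.1,-5,0],"rotation":[0,0,-0.05]},{"offset":[-0.2,-7,0],"rotation":[0,0,-0.066]},{"offset":[-0.2,-7,0],"rotation":[0,0,-0.066]},{"offset":[-0.2,-7,0],"rotation":[0,0,-0.066]},{"offset":[-0.2,-7,0],"rotation":[0,0,-0.066]},{"offset":[-0.2,-7,0],"rotation":[0,0,-0.066]},{"offset":[-0.2,-7,0],"rotation":[0,0,-0.066]},{"offset":[-0.2,-7,0],"rotation":[0,0,-0.066]},{"offset":[-0.2,-7,0],"rotation":[0,0,-0.066]},{"offset":[-0.2,-7,0],"rotation":[0,0,-0.066]},{"offset":[-0.2,-7,0],"rotation":[0,0,-0.066]},{"offset":[0,0,0],"rotation":[0,0,0]}]}}

```text
time: 7.42
tool_pos: [0.5413, -0.0316, 0.1452]
tool_rot: [3.136, -0.001, 1.363]
contact_force: [-1.6, 1.4, 0.2]
opening: 0.0195
```

```bash
python3 t.py
```

```text
[ 0.54134407 -0.03158101  0.14520137] [ 3.13639148e+00 -9.86514363e-04  1.36254589e+00] [-1.62982938  1.43318434  0.18412691] rad 0.10412996647222812 ang 78.17194735715255 0.01945137041936921
```

Emit:
{"api": "apply_moves", "payload": {"motion": [{"offset":[0,-5,0],"rotation":[0,0,-0.05]},{"offset":[0,-7,0],"rotation":[0,0,-0.066]},{"offset":[0,-7,0],"rotation":[0,0,-0.066]},{"offset":[0,-4,0],"rotation":[0,0,-0.04]},{"offset":[0,0,0],"rotation":[0,0,0]},{"offset":[0,0,0],"rotation":[0,0,0]}]}}

```text
time: 7.92
tool_pos: [0.5196, -0.0295, 0.1452]
tool_rot: [3.136, -0.001, 1.57]
contact_force: [-0.6, 2.8, 0.7]
opening: 0.0198
```

```bash
python3 t.py
```

```text
[ 0.51962982 -0.02952956  0.14518851] [ 3.13620326e+00 -9.83058490e-04  1.57020169e+00] [-0.59776828  2.84062286  0.71951045] rad 0.10397109702987582 ang 90.2039982942977 0.019766202609127308
```

Emit:
{"api": "apply_moves", "payload": {"motion": [{"offset":[0,-3,0],"rotation":[0,0,0]},{"offset":[0,0,0],"rotation":[0,0,0]}]}}

```text
time: 8.08
tool_pos: [0.5179, -0.0296, 0.1452]
tool_rot: [3.134, -0.001, 1.566]
contact_force: [-0.7, 2.8, 0.9]
opening: 0.0197
```

Emit:
{"api": "apply_moves", "payload": {"motion": [{"offset":[0,0,0],"rotation":[0,0,0]},{"offset":[0,0,0],"rotation":[0,0,0]},{"offset":[0,0,0],"rotation":[0,0,0]},{"offset":[0,0,0],"rotation":[0,0,0]},{"offset":[0,0,-10],"rotation":[0,0,0]},{"offset":[0,0,-38],"rotation":[0,0,0]},{"offset":[0,0,-38],"rotation":[0,0,0]},{"offset":[0,0,-38],"rotation":[0,0,0]}], "grip": 0}}

```text
time: 8.75
tool_pos: [0.5148, -0.0309, 0.267]
tool_rot: [-3.134, -0.001, 1.562]
contact_force: [1.0, -0.2, -0.1]
opening: 0.0684
```

```bash
python3 - <<'E'
from h import *
p,R,o=pose(); print(p,o["tool_rot"],o["qpos"])
w=read_camera("wrist");save(w,"w2.png");a=read_camera("scene");b=read_camera("top")
save(a,"s3.png",(150,150,480,320),2.4);save(b,"t3.png",(140,140,500,260),2.2)
for q in ["handle_top","empty_pad","read_spot","jar","jar_top","jar_mark"]: print(q,[(n,np.round(r["location"],4).tolist(),round(r["score"],2)) for n,c in (("w",w),("s",a),("t",b)) for r in tip_of(q,c)[:2]])
E
```

```text
[ 0.51476492 -0.03087846  0.26701992] [-3.13376026e+00 -1.13208879e-03  1.56163166e+00] [-2.08393964e-01  3.50669315e-01  1.58443621e+00 -4.69998603e-04
  1.21438868e+00 -1.99068005e-01]
handle_top [('w', [0.5184, -0.0309, 0.1098], 0.87), ('w', [0.7591, 0.0848, 0.004], 0.61), ('s', [0.5183, -0.0334, 0.1122], 0.61)]
empty_pad [('s', [0.5172, -0.2168, 0.0273], 0.88), ('t', [0.5227, -0.2163, 0.0249], 0.74)]
read_spot [('s', [0.5244, -0.2227, 0.0272], 0.93), ('t', [0.5239, -0.2228, 0.0258], 0.89)]
jar [('s', [0.241, 0.3006, 0.0289], 0.89), ('s', [0.5972, 0.3438, 0.0579], 0.84), ('t', [0.5993, 0.3393, 0.0553], 0.94), ('t', [0.2444, 0.2977, 0.0265], 0.68)]
jar_top [('s', [0.5244, 0.3464, 0.1794], 0.87), ('s', [0.0984, 0.2978, 0.0274], 0.65), ('t', [0.5258, 0.3409, 0.1729], 0.68), ('t', [0.0996, 0.2995, 0.0295], 0.68)]
jar_mark [('s', [0.1849, 0.2688, 0.0279], 0.87), ('s', [0.5437, 0.3337, 0.0892], 0.86), ('t', [0.1841, 0.2723, 0.028], 0.77), ('t', [0.5484, 0.3339, 0.091], 0.71)]
```

View pics/w2.png

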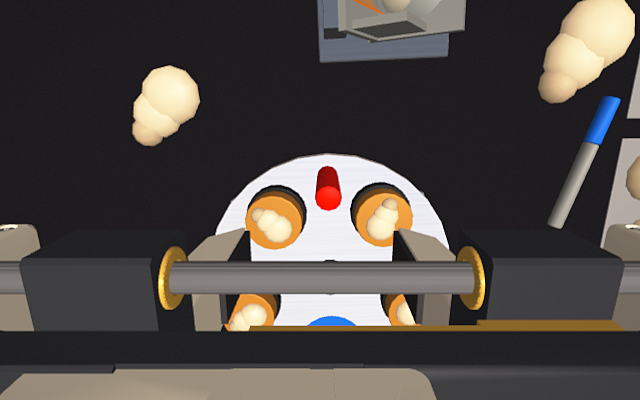

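View pics/t3.png

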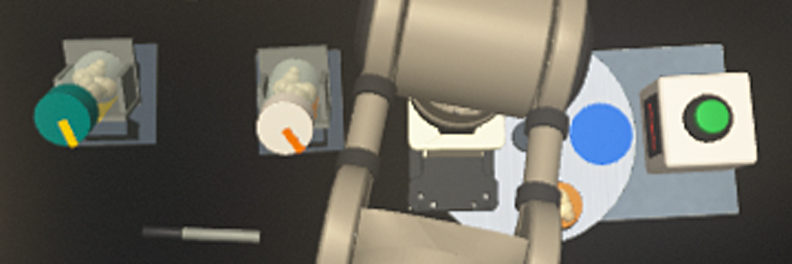

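View pics/s3.png

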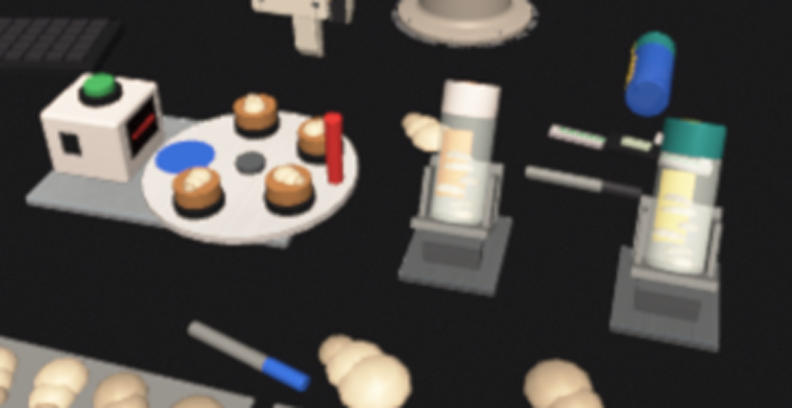

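The views show the blue pad centred in front of the scanner (top crop (601,134)). Pad and read spot agree to a few mm, and the jar hasn't moved. I'll check the pad centroid and plan a view of the cap along the jar's axis.

```bash
python3 - <<'E'
from h import *
p=read_camera("top");im=p["img"].astype(int)
def back(u,v,z):
    K=p["camera_matrix"];d=p["R"].T@np.linalg.solve(K,[u,v,1]);c=-p["R"].T@p["t"];return (c+d*(z-c[2])/d[2]).round(4)
g=((im[...,2]>150)&(im[...,0]<110)).astype(np.uint8);g[:,:380]=0;g[:160]=0;g[235:]=0
n,l,s,c=cv2.connectedComponentsWithStats(g);i=1+np.argmax(s[1:,4]);print(s[i],c[i],"pad",back(*c[i],.026))
pos,R,o=pose()
zj=np.array([-.505,0,.863]);zj/=np.linalg.norm(zj)
z=-zj;y=np.array([0,-1.,0]);x=np.cross(y,z);R1=np.c_[x,y,z]
plan(pos,R,np.array([.5255,.3435,.176])+.17*zj,R1,n=16)
E
```

```text
[399 187  28  28 596] [412.69798658 200.54362416] pad [ 0.5219 -0.2189  0.026 ]
16
[{"offset": [23.4, -5.0, -3.5], "rotation": [-0.026, 0.026, 0.095]}, {"offset": [22.9, -7.1, -3.1], "rotation": [-0.026, 0.026, 0.095]}, {"offset": [22.2, -9.2, -2.7], "rotation": [-0.026, 0.026, 0.095]}, {"offset": [21.3, -11.2, -2.4], "rotation": [-0.026, 0.026, 0.095]}, {"offset": [20.2, -13.1, -2.2], "rotation": [-0.026, 0.026, 0.095]}, {"offset": [18.9, -14.9, -2.0], "rotation": [-0.026, 0.026, 0.095]}, {"offset": [17.5, -16.5, -1.9], "rotation": [-0.026, 0.026, 0.095]}, {"offset": [15.9, -18.1, -2.0], "rotation": [-0.026, 0.026, 0.095]}, {"offset": [14.1, -19.5, -2.1], "rotation": [-0.026, 0.026, 0.095]}, {"offset": [12.3, -20.7, -2.2], "rotation": [-0.026, 0.026, 0.095]}, {"offset": [10.3, -21.7, -2.5], "rotation": [-0.026, 0.026, 0.095]}, {"offset": [8.3, -22.5, -2.8], "rotation": [-0.026, 0.026, 0.095]}]
[{"offset": [6.2, -23.1, -3.2], "rotation": [-0.026, 0.026, 0.095]}, {"offset": [4.1, -23.5, -3.7], "rotation": [-0.026, 0.026, 0.095]}, {"offset": [1.9, -23.7, -4.2], "rotation": [-0.026, 0.026, 0.095]}, {"offset": [-0.2, -23.7, -4.8], "rotation": [-0.026, 0.026, 0.095]}]
```

Pad centroid (0.5219,-0.2189) against read spot (0.5224,-0.2185) from the block geometry: aligned. Going to view the cap.

Emit:
{"api": "apply_moves", "payload": {"motion": [{"offset":[23.4,-5.0,-5],"rotation":[-0.026,0.026,0.095]},{"offset":[22.9,-7.1,-5],"rotation":[-0.026,0.026,0.095]},{"offset":[22.2,-9.2,-4],"rotation":[-0.026,0.026,0.095]},{"offset":[21.3,-11.2,-2.4],"rotation":[-0.026,0.026,0.095]},{"offset":[20.2,-13.1,-2.2],"rotation":[-0.026,0.026,0.095]},{"offset":[18.9,-14.9,-2.0],"rotation":[-0.026,0.026,0.095]},{"offset":[17.5,-16.5,-1.9],"rotation":[-0.026,0.026,0.095]},{"offset":[15.9,-18.1,-2.0],"rotation":[-0.026,0.026,0.095]},{"offset":[14.1,-19.5,-2.1],"rotation":[-0.026,0.026,0.095]},{"offset":[12.3,-20.7,-2.2],"rotation":[-0.026,0.026,0.095]},{"offset":[10.3,-21.7,-2.5],"rotation":[-0.026,0.026,0.095]},{"offset":[8.3,-22.5,-2.8],"rotation":[-0.026,0.026,0.095]}]}}

```text
time: 10.85
tool_pos: [0.4645, 0.2497, 0.3156]
tool_rot: [3.062, -0.411, 0.393]
contact_force: [-0.2, 0.3, -0.2]
opening: 0.0917
```

Emit:
{"api": "apply_moves", "payload": {"motion": [{"offset":[6.2,-23.1,-3.2],"rotation":[-0.026,0.026,0.095]},{"offset":[4.1,-23.5,-3.7],"rotation":[-0.026,0.026,0.095]},{"offset":[1.9,-23.7,-4.2],"rotation":[-0.026,0.026,0.095]},{"offset":[0,-20,-4.8],"rotation":[-0.026,0.026,0.08]},{"offset":[0,0,0],"rotation":[0,0,0]},{"offset":[0,0,0],"rotation":[0,0,0]}]}}

```text
time: 11.35
tool_pos: [0.4465, 0.3331, 0.3296]
tool_rot: [3.132, -0.52, 0.037]
contact_force: [-0.5, -0.1, -0.8]
opening: 0.0917
```

```bash
python3 - <<'E'
from h import *
p,R,o=pose(); print(p,o["tool_rot"],o["qpos"].round(2)); print(R.round(3))
w=read_camera("wrist");save(w,"w3.png");b=read_camera("top");a=read_camera("scene")
print(w["camera_matrix"])
for q in ["jar","jar_top","jar_mark"]: print(q,[(n,np.round(r["location"],4).tolist(),round(r["score"],2)) for n,c in (("w",w),("s",a),("t",b)) for r in tip_of(q,c)[:2]])
np.savez("v3.npz",p=p,R=R,im=w["img"],K=w["camera_matrix"],T=w["tool_from_camera"])
E
```

```text
[0.44645445 0.33307512 0.32960426] [ 3.13213534 -0.52029336  0.03659915] [ 0.63  0.22  1.68 -0.4   0.84  2.38]
[[ 0.867  0.032  0.497]
 [ 0.032 -0.999  0.009]
 [ 0.497  0.008 -0.868]]
[[352.31949177   0.         321.22205861]
 [  0.         352.31949177 194.99945964]
 [  0.           0.           1.        ]]
jar [('w', [0.76, 0.0833, 0.0021], 0.68), ('w', [0.5984, 0.3416, 0.057], 0.66), ('s', [0.2388, 0.3018, 0.0311], 0.93), ('s', [0.5949, 0.3433, 0.0559], 0.61), ('t', [0.2426, 0.2948, 0.0265], 0.83), ('t', [0.6008, 0.3417, 0.0532], 0.67)]
jar_top [('w', [0.5259, 0.3405, 0.175], 0.69), ('s', [0.0993, 0.2979, 0.0285], 0.88), ('s', [0.5266, 0.3445, 0.1765], 0.61), ('t', [0.1011, 0.3001, 0.0303], 0.71), ('t', [0.5254, 0.3388, 0.1727], 0.67)]
jar_mark [('w', [0.7759, -0.0251, -0.004], 0.32), ('s', [0.5446, 0.3322, 0.0878], 0.69), ('s', [0.1857, 0.2701, 0.0229], 0.55), ('t', [0.1823, 0.2723, 0.0269], 0.97), ('t', [0.5456, 0.336, 0.0864], 0.62)]
```

View pics/w3.png

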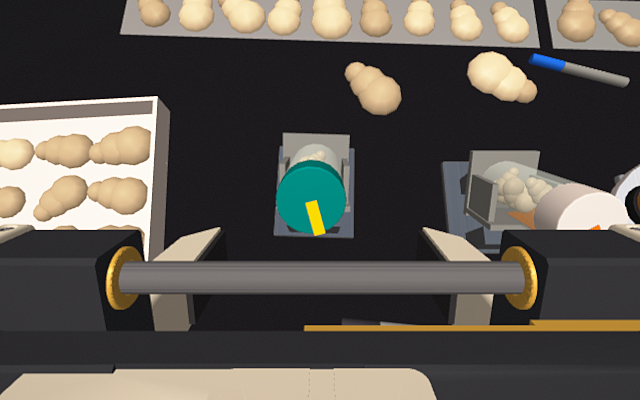

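The wrist view shows the teal cap with its face at (311,200) and the yellow stripe running to (319,235). The white and orange jar is well away at (590,210). Fitting cap centre and stripe angle next.

```bash
cat > cap.py <<'E'
from h import *
def capfit(f,zj,top,save_=None):
    D=np.load(f);im=D["im"].astype(int);K=D["K"];T=D["T"];p=D["p"];R=D["R"]
    r,g,b=im[...,0],im[...,1],im[...,2]
    teal=(g>85)&(r<70)&(b>70)&(b<190); yel=(r>150)&(g>130)&(b<90)
    sel=(teal|yel).astype(np.uint8);sel[245:]=0
    n,l,s,c=cv2.connectedComponentsWithStats(sel);i=1+np.argmax(s[1:,4]);m=(l==i)
    print(s[i],c[i]); 
    c0=R@T[:3,3]+p; 
    def ray(u,v):
        d=R@T[:3,:3]@np.linalg.solve(K,[u,v,1.]);return d
    def onplane(u,v,q=top):
        d=ray(u,v);return c0+d*((q-c0)@zj)/(d@zj)
    ys,xs=np.where(m&yel);Y=np.array([onplane(u,v) for u,v in zip(xs,ys)])
    e1=np.cross([0,1.,0],zj);e1/=np.linalg.norm(e1);e2=np.cross(zj,e1)
    # bright front face contour
    cs,_=cv2.findContours(m.astype(np.uint8),cv2.RETR_EXTERNAL,cv2.CHAIN_APPROX_NONE);cc=max(cs,key=len)[:,0]
    P=np.array([onplane(u,v) for u,v in cc]);q=np.c_[(P-top)@e1,(P-top)@e2]
    return q,np.c_[(Y-top)@e1,(Y-top)@e2],e1,e2
if __name__=="__main__":
    zj=np.array([-.5,0,.866]);top=np.array([.5258,.3420,.1755])
    q,Y,e1,e2=capfit("v3.npz",zj,top)
    print("e1",e1,"e2",e2,"bbox",q.min(0)*1e3,q.max(0)*1e3)
    # circle fit on e1<0 half etc
    for sel in [q[:,0]<q[:,0].mean(), np.ones(len(q),bool)]:
        a=q[sel];A=np.c_[2*a,np.ones(len(a))];s=np.linalg.lstsq(A,(a**2).sum(1),rcond=None)[0];print("c",s[:2]*1e3,"r",np.sqrt(s[2]+s[:2]@s[:2])*1e3)
    a=q[q[:,0]<q[:,0].mean()]
    m=Y.mean(0);u,sv,vt=np.linalg.svd(Y-m);print("yel mean",m*1e3,"dir",vt[0],np.degrees(np.arctan2(vt[0][1],vt[0][0])),len(Y))
E
python3 cap.py; python3 - <<'E'
from h import *
D=np.load("v3.npz");save({"img":D["im"]},"c3.png",(260,120,370,245),5)
E
```

```text
[ 276  160   70   76 3975] [310.69283019 197.06264151]
e1 [ 0.86601905 -0.          0.500011  ] e2 [0.       0.999978 0.      ] bbox [-28.03744288 -26.25843085] [32.69493482 27.93267072]
c [0.13263681 0.76556273] r 26.779901762309
c [2.51668039 0.77144859] r 28.198915457959288
yel mean [-13.37282563  -3.09603948] dir [-0.96227758 -0.27206957] -164.21254459472553 391
```

View pics/c3.png

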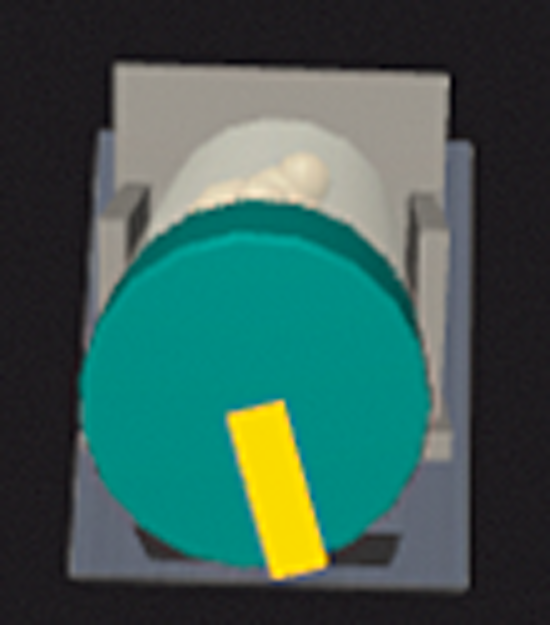

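```bash
python3 - <<'E'
from h import *
D=np.load("v3.npz");K,T,p,R=D["K"],D["T"],D["p"],D["R"]
def pr(X):
    t=R.T@(np.array(X)-p);c=np.linalg.inv(T)@np.r_[t,1];u=K@c[:3];u=u[:2]/u[2];return ((u-[260,120])*5).round(0)
top=np.array([.5258,.3428,.1755])
for yaw in (-3,0,3):
  for lean in (28,30,32):
    a=np.radians(lean);y=np.radians(yaw);h=np.array([np.cos(y),np.sin(y),0]);zj=-np.sin(a)*h+[0,0,np.cos(a)];e=np.cos(a)*h+[0,0,np.sin(a)]
    print(yaw,lean,pr(top-.14*zj+.028*e),pr(top-.0*zj),(top-.14*zj).round(4))
zj=np.array([-.5,0,.866]);z=-zj;y=np.array([0,-1.,0]);x=np.cross(y,z);R1=np.c_[x,y,z]
P,Rn,o=pose()
plan(P,Rn,top+.09*zj,R1,n=4)
plan(top+.09*zj,R1,top+.009*zj,R1,n=8)
E
```

```text
-3 28 [299. 143.] [253. 407.] [0.5914 0.3394 0.0519]
-3 30 [301. 122.] [253. 407.] [0.5957 0.3391 0.0543]
-3 32 [302. 102.] [253. 407.] [0.5999 0.3389 0.0568]
0 28 [279. 142.] [253. 407.] [0.5915 0.3428 0.0519]
0 30 [279. 121.] [253. 407.] [0.5958 0.3428 0.0543]
0 32 [280. 100.] [253. 407.] [0.6    0.3428 0.0568]
3 28 [258. 142.] [253. 407.] [0.5914 0.3462 0.0519]
3 30 [258. 121.] [253. 407.] [0.5957 0.3465 0.0543]
3 32 [257. 100.] [253. 407.] [0.5999 0.3467 0.0568]
4
[{"offset": [-2.2, -2.6, 20.8], "rotation": [-0.002, 0.001, 0.007]}, {"offset": [-2.2, -2.6, 20.8], "rotation": [-0.002, 0.001, 0.007]}, {"offset": [-2.2, -2.7, 20.7], "rotation": [-0.002, 0.001, 0.007]}, {"offset": [-2.3, -2.7, 20.7], "rotation": [-0.002, 0.001, 0.007]}]
8
[{"offset": [0.0, 0.0, 10.1], "rotation": [0.0, 0.0, 0.0]}, {"offset": [0.0, 0.0, 10.1], "rotation": [0.0, 0.0, 0.0]}, {"offset": [0.0, 0.0, 10.1], "rotation": [0.0, 0.0, 0.0]}, {"offset": [0.0, 0.0, 10.1], "rotation": [0.0, 0.0, 0.0]}, {"offset": [0.0, 0.0, 10.1], "rotation": [0.0, 0.0, 0.0]}, {"offset": [0.0, 0.0, 10.1], "rotation": [0.0, 0.0, 0.0]}, {"offset": [0.0, 0.0, 10.1], "rotation": [0.0, 0.0, 0.0]}, {"offset": [0.0, 0.0, 10.1], "rotation": [0.0, 0.0, 0.0]}]
```

Observed glass end at (280,120) matches a cradle yaw of 0° and a lean of 30°. Approaching along the axis.

Emit:
{"api": "apply_moves", "payload": {"motion": [{"offset":[-2.2,-2.6,20],"rotation":[-0.002,0.001,0.007]},{"offset":[-2.2,-2.6,20],"rotation":[-0.002,0.001,0.007]},{"offset":[-2.2,-2.7,20],"rotation":[-0.002,0.001,0.007]},{"offset":[-2.3,-2.7,18],"rotation":[-0.002,0.001,0.007]},{"offset":[0,0,0],"rotation":[0,0,0]},{"offset":[0,0,0],"rotation":[0,0,0]}]}}

```text
time: 12.45
tool_pos: [0.4803, 0.3435, 0.2575]
tool_rot: [-3.138, -0.529, -0.003]
contact_force: [0.5, 0.3, 0.9]
opening: 0.0916
```

```bash
cat > ap.py <<'E'
from h import *
import sys
top=np.array([.5258,.3428,.1755])
zj=np.array([-.5,0,.866]);z=-zj;y=np.array([0,-1.,0]);x=np.cross(y,z);R1=np.c_[x,y,z]
P,Rn,o=pose();print(P,"err tool mm",(R1.T@(P-top)*1e3).round(1),"rotleft",Ro.from_matrix(Rn.T@R1).as_rotvec().round(4),o["contact_force"],o["opening"])
plan(P,Rn,top+.009*zj,R1,n=int(sys.argv[1]))
E
python3 ap.py 7
```

```text
[0.48025565 0.34353101 0.25747807] err tool mm [  1.5  -0.7 -93.8] rotleft [-0.0021 -0.0053 -0.0022] [0.49663704 0.304861   0.85804861] 0.09156738822553523
7
[{"offset": [-0.3, 0.1, 12.1], "rotation": [-0.0, -0.001, -0.0]}, {"offset": [-0.3, 0.1, 12.1], "rotation": [-0.0, -0.001, -0.0]}, {"offset": [-0.3, 0.1, 12.1], "rotation": [-0.0, -0.001, -0.0]}, {"offset": [-0.3, 0.1, 12.1], "rotation": [-0.0, -0.001, -0.0]}, {"offset": [-0.2, 0.1, 12.1], "rotation": [-0.0, -0.001, -0.0]}, {"offset": [-0.2, 0.1, 12.1], "rotation": [-0.0, -0.001, -0.0]}, {"offset": [-0.2, 0.1, 12.1], "rotation": [-0.0, -0.001, -0.0]}]
```

Emit:
{"api": "apply_moves", "payload": {"motion": [{"offset":[-0.3,0.1,12],"rotation":[0,-0.001,0]},{"offset":[-0.3,0.1,12],"rotation":[0,-0.001,0]},{"offset":[-0.3,0.1,12],"rotation":[0,-0.001,0]},{"offset":[-0.3,0.1,12],"rotation":[0,-0.001,0]},{"offset":[-0.2,0.1,12],"rotation":[0,-0.001,0]},{"offset":[-0.2,0.1,10],"rotation":[0,0,0]},{"offset":[0,0,8],"rotation":[0,0,0]},{"offset":[0,0,0],"rotation":[0,0,0]},{"offset":[0,0,0],"rotation":[0,0,0]}]}}

```text
time: 13.2
tool_pos: [0.5226, 0.3431, 0.1848]
tool_rot: [-3.136, -0.526, -0.003]
contact_force: [0.2, 0.3, 0.5]
opening: 0.092
```

```bash
python3 ap.py 2
```

```text
[0.52261854 0.3430883  0.18478655] err tool mm [ 1.9 -0.3 -9.6] rotleft [-0.0039 -0.0024 -0.0026] [0.22391431 0.3060296  0.45416865] 0.09200584494381331
2
[{"offset": [-0.9, 0.1, 0.3], "rotation": [-0.002, -0.001, -0.001]}, {"offset": [-0.9, 0.1, 0.3], "rotation": [-0.002, -0.001, -0.001]}]
```

Emit:
{"api": "apply_moves", "payload": {"motion": [{"offset":[-1,0,0],"rotation":[-0.002,0,0]},{"offset":[-0.5,0,0],"rotation":[-0.002,0,0]},{"offset":[0,0,0],"rotation":[0,0,0]},{"offset":[0,0,0],"rotation":[0,0,0]},{"offset":[0,0,0],"rotation":[0,0,0]},{"offset":[0,0,0],"rotation":[0,0,0]},{"offset":[0,0,0],"rotation":[0,0,0]},{"offset":[0,0,0],"rotation":[0,0,0]}], "grip": 1, "grip_force": 25}}

```text
time: 13.87
tool_pos: [0.5209, 0.3438, 0.186]
tool_rot: [-3.139, -0.529, -0.003]
contact_force: [2.2, 1.1, -1.7]
opening: 0.0558
```

```bash
python3 ap.py 2
```

```text
[0.52091007 0.34377541 0.18604768] err tool mm [  1.   -1.  -11.6] rotleft [-0.0013 -0.0049 -0.0026] [ 2.16425384  1.11145705 -1.67442793] 0.05576957894461158
2
[{"offset": [-0.5, 0.5, 1.3], "rotation": [-0.001, -0.002, -0.001]}, {"offset": [-0.5, 0.5, 1.3], "rotation": [-0.001, -0.002, -0.001]}]
```

The jar is held (opening 55.8 mm). Pulling it out along its axis.

Emit:
{"api": "apply_moves", "payload": {"motion": [{"offset":[0,0,-4],"rotation":[0,0,0]},{"offset":[0,0,-8],"rotation":[0,0,0]},{"offset":[0,0,-12],"rotation":[0,0,0]},{"offset":[0,0,-14],"rotation":[0,0,0]},{"offset":[0,0,-16],"rotation":[0,0,0]},{"offset":[0,0,-16],"rotation":[0,0,0]},{"offset":[0,0,-16],"rotation":[0,0,0]},{"offset":[0,0,-16],"rotation":[0,0,0]},{"offset":[0,0,-10],"rotation":[0,0,0]},{"offset":[0,0,0],"rotation":[0,0,0]}]}}

```text
time: 14.7
tool_pos: [0.4561, 0.3428, 0.2932]
tool_rot: [-3.137, -0.526, -0.004]
contact_force: [0.8, 0.7, -2.8]
opening: 0.0556
```

```bash
python3 - <<'E'
from h import *
P,R,o=pose();print(P,o["tool_rot"],o["contact_force"],o["opening"],o["qpos"].round(2))
b=read_camera("top");a=read_camera("scene");w=read_camera("wrist")
save(a,"s4.png",(310,90,520,300),3);save(w,"w4.png")
# raise then travel
plan(P,R,[.46,.30,.36],Rd(0.0),n=6)
plan([.46,.30,.36],Rd(0.0),[.5219,-.2189,.30],Rd(1.32),n=15)
E
```

```text
[0.45610838 0.3427581  0.29318941] [-3.13701707 -0.52560554 -0.00364166] [ 0.79541017  0.71067154 -2.8458969 ] 0.0555527810518183 [ 0.64  0.28  1.71 -0.45  0.77  2.48]
6
[{"offset": [6.2, 7.1, -9.3], "rotation": [-0.001, -0.088, -0.0]}, {"offset": [5.3, 7.1, -9.8], "rotation": [-0.001, -0.088, -0.0]}, {"offset": [4.4, 7.1, -10.3], "rotation": [-0.001, -0.088, -0.0]}, {"offset": [3.5, 7.1, -10.6], "rotation": [-0.001, -0.088, -0.0]}, {"offset": [2.6, 7.1, -10.9], "rotation": [-0.001, -0.088, -0.0]}, {"offset": [1.6, 7.1, -11.0], "rotation": [-0.001, -0.088, -0.0]}]
15
[{"offset": [4.1, 34.6, 4.0], "rotation": [0.0, 0.0, -0.088]}, {"offset": [1.1, 34.8, 4.0], "rotation": [0.0, 0.0, -0.088]}, {"offset": [-2.0, 34.8, 4.0], "rotation": [0.0, 0.0, -0.088]}, {"offset": [-5.0, 34.5, 4.0], "rotation": [0.0, 0.0, -0.088]}, {"offset": [-8.1, 33.9, 4.0], "rotation": [0.0, 0.0, -0.088]}, {"offset": [-11.0, 33.1, 4.0], "rotation": [0.0, 0.0, -0.088]}, {"offset": [-13.9, 32.0, 4.0], "rotation": [0.0, 0.0, -0.088]}, {"offset": [-16.6, 30.6, 4.0], "rotation": [0.0, 0.0, -0.088]}, {"offset": [-19.2, 29.0, 4.0], "rotation": [0.0, 0.0, -0.088]}, {"offset": [-21.7, 27.2, 4.0], "rotation": [0.0, 0.0, -0.088]}, {"offset": [-24.0, 25.2, 4.0], "rotation": [0.0, 0.0, -0.088]}, {"offset": [-26.2, 23.0, 4.0], "rotation": [0.0, 0.0, -0.088]}]
[{"offset": [-28.1, 20.6, 4.0], "rotation": [0.0, 0.0, -0.088]}, {"offset": [-29.8, 18.1, 4.0], "rotation": [0.0, 0.0, -0.088]}, {"offset": [-31.3, 15.4, 4.0], "rotation": [0.0, 0.0, -0.088]}]
```

View pics/s4.png

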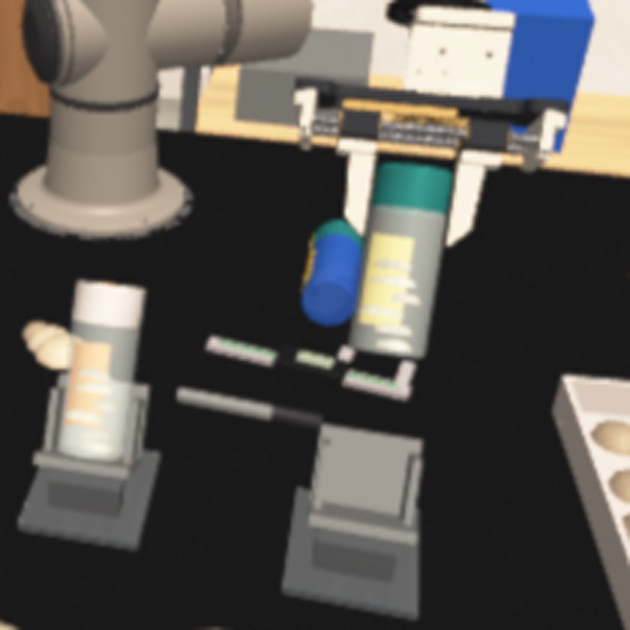

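View pics/w4.png

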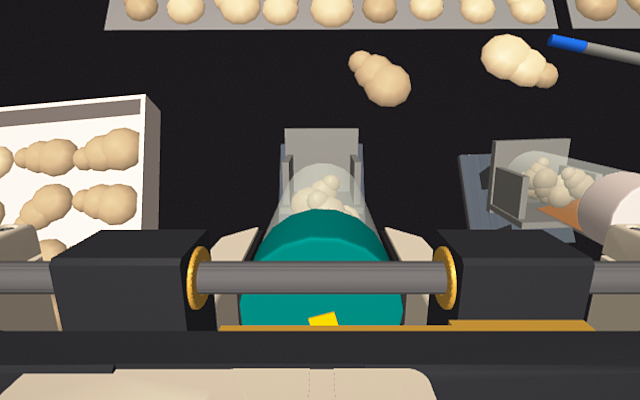

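The jar hangs free between the fingers, its cradle is empty and the other jar is untouched. Next I'll bring it upright, raise it and carry it over at height.

Emit:
{"api": "apply_moves", "payload": {"motion": [{"offset":[7,4,-9],"rotation":[0,-0.06,0]},{"offset":[7,7,-11],"rotation":[0,-0.088,0]},{"offset":[6,7,-13],"rotation":[0,-0.088,0]},{"offset":[5,7,-14],"rotation":[0,-0.088,0]},{"offset":[3.5,7,-14],"rotation":[0,-0.088,0]},{"offset":[2,7,-14],"rotation":[0,-0.088,0]},{"offset":[0,4,-8],"rotation":[0,-0.026,0]},{"offset":[0,0,0],"rotation":[0,0,0]}]}}

```text
time: 15.52
tool_pos: [0.4631, 0.296, 0.3726]
tool_rot: [3.136, 0.047, 0.003]
contact_force: [0.9, -0.3, -2.5]
opening: 0.056
```

```bash
python3 - <<'E'
from h import *
P,R,o=pose();print(P,o["tool_rot"],o["contact_force"],o["opening"],o["qpos"].round(2))
plan(P,R,[.5219,-.2189,.36],Rd(1.32),n=17)
E
```

```text
[0.46310977 0.2960471  0.37263595] [3.13558075e+00 4.74385496e-02 2.68240669e-03] [ 0.85950276 -0.27552343 -2.51055542] 0.056040174832958575 [0.42 0.36 1.27 0.01 1.55 1.99]
17
[{"offset": [3.4, 30.3, 0.8], "rotation": [-0.002, 0.003, -0.077]}, {"offset": [1.1, 30.5, 0.8], "rotation": [-0.002, 0.003, -0.077]}, {"offset": [-1.3, 30.5, 0.9], "rotation": [-0.002, 0.003, -0.077]}, {"offset": [-3.7, 30.3, 0.9], "rotation": [-0.002, 0.003, -0.077]}, {"offset": [-6.0, 29.9, 0.9], "rotation": [-0.002, 0.003, -0.077]}, {"offset": [-8.3, 29.3, 1.0], "rotation": [-0.002, 0.003, -0.077]}, {"offset": [-10.5, 28.6, 1.0], "rotation": [-0.002, 0.003, -0.077]}, {"offset": [-12.7, 27.7, 1.0], "rotation": [-0.002, 0.003, -0.077]}, {"offset": [-14.8, 26.6, 1.0], "rotation": [-0.002, 0.003, -0.077]}, {"offset": [-16.9, 25.4, 1.0], "rotation": [-0.002, 0.003, -0.077]}, {"offset": [-18.8, 24.0, 1.0], "rotation": [-0.002, 0.003, -0.077]}, {"offset": [-20.6, 22.5, 1.0], "rotation": [-0.002, 0.003, -0.077]}]
[{"offset": [-22.3, 20.8, 1.0], "rotation": [-0.002, 0.003, -0.077]}, {"offset": [-23.8, 19.0, 0.9], "rotation": [-0.002, 0.003, -0.077]}, {"offset": [-25.2, 17.1, 0.9], "rotation": [-0.002, 0.003, -0.077]}, {"offset": [-26.5, 15.1, 0.8], "rotation": [-0.002, 0.003, -0.077]}, {"offset": [-27.6, 13.0, 0.8], "rotation": [-0.002, 0.003, -0.077]}]
```

Emit:
{"api": "apply_moves", "payload": {"motion": [{"offset":[3.4,15,0],"rotation":[-0.002,0.003,-0.05]},{"offset":[1.1,30.5,0],"rotation":[-0.002,0.003,-0.077]},{"offset":[-1.3,30.5,0],"rotation":[-0.002,0.003,-0.077]},{"offset":[-3.7,30.3,0],"rotation":[-0.002,0.003,-0.077]},{"offset":[-6.0,29.9,0],"rotation":[-0.002,0.003,-0.077]},{"offset":[-8.3,29.3,0],"rotation":[-0.002,0.003,-0.077]},{"offset":[-10.5,28.6,0],"rotation":[-0.002,0.003,-0.077]},{"offset":[-12.7,27.7,0],"rotation":[-0.002,0.003,-0.077]},{"offset":[-14.8,26.6,0],"rotation":[-0.002,0.003,-0.077]},{"offset":[-16.9,25.4,0],"rotation":[-0.002,0.003,-0.077]},{"offset":[-18.8,24.0,0],"rotation":[-0.002,0.003,-0.077]},{"offset":[-20.6,22.5,0],"rotation":[-0.002,0.003,-0.077]}]}}

```text
time: 16.52
tool_pos: [0.502, -0.0617, 0.3575]
tool_rot: [-3.141, 0.025, 0.95]
contact_force: [0.6, -0.5, -2.4]
opening: 0.0561
```

```bash
cat > g.py <<'E'
from h import *
import sys
P,R,o=pose();print(P,o["tool_rot"],o["contact_force"],o["opening"],o["qpos"].round(2))
t=[float(x) for x in sys.argv[1:5]]
plan(P,R,t[:3],Rd(t[3]),n=int(sys.argv[5]))
E
python3 g.py .5219 -.2189 .36 1.32 6
```

```text
[ 0.50197389 -0.06171009  0.35748213] [-3.14081298  0.02468607  0.95036495] [ 0.56411003 -0.48949287 -2.4234832 ] 0.05614789273323584 [-0.26  0.27  1.45 -0.02  1.43  0.36]
6
[{"offset": [-19.4, 17.9, 0.0], "rotation": [-0.001, 0.004, -0.062]}, {"offset": [-20.5, 16.7, -0.0], "rotation": [-0.001, 0.004, -0.062]}, {"offset": [-21.4, 15.4, -0.1], "rotation": [-0.001, 0.004, -0.062]}, {"offset": [-22.4, 14.1, -0.2], "rotation": [-0.001, 0.004, -0.062]}, {"offset": [-23.2, 12.7, -0.2], "rotation": [-0.001, 0.004, -0.062]}, {"offset": [-23.9, 11.2, -0.3], "rotation": [-0.001, 0.004, -0.062]}]
```

Emit:
{"api": "apply_moves", "payload": {"motion": [{"offset":[-19.4,17.9,0],"rotation":[-0.001,0.004,-0.062]},{"offset":[-20.5,16.7,0],"rotation":[-0.001,0.004,-0.062]},{"offset":[-21.4,15.4,0],"rotation":[-0.001,0.004,-0.062]},{"offset":[-18,11,0],"rotation":[-0.001,0.004,-0.06]},{"offset":[-14,8,0],"rotation":[-0.001,0.004,-0.03]},{"offset":[0,0,0],"rotation":[0,0,0]},{"offset":[0,0,0],"rotation":[0,0,0]}]}}

```text
time: 17.1
tool_pos: [0.5164, -0.1888, 0.3472]
tool_rot: [-3.134, 0.01, 1.237]
contact_force: [-0.2, 0.5, -3.1]
opening: 0.0557
```

```bash
python3 g.py .5219 -.2189 .23 1.32 7
```

```text
[ 0.51637263 -0.18882415  0.34723411] [-3.13399612  0.00950885  1.23708942] [-0.192448    0.53621573 -3.05346825] 0.055735122527806026 [-0.49  0.36  1.35 -0.01  1.44 -0.15]
7
[{"offset": [-3.6, 2.3, 16.8], "rotation": [-0.001, 0.001, -0.012]}, {"offset": [-3.7, 2.2, 16.8], "rotation": [-0.001, 0.001, -0.012]}, {"offset": [-3.7, 2.2, 16.8], "rotation": [-0.001, 0.001, -0.012]}, {"offset": [-3.8, 2.1, 16.8], "rotation": [-0.001, 0.001, -0.012]}, {"offset": [-3.8, 2.0, 16.8], "rotation": [-0.001, 0.001, -0.012]}, {"offset": [-3.9, 2.0, 16.8], "rotation": [-0.001, 0.001, -0.012]}, {"offset": [-3.9, 1.9, 16.8], "rotation": [-0.001, 0.001, -0.012]}]
```

Emit:
{"api": "apply_moves", "payload": {"motion": [{"offset":[-6,4,16],"rotation":[-0.001,0.001,-0.02]},{"offset":[-6,4,16],"rotation":[-0.001,0.001,-0.02]},{"offset":[-6,3.5,16],"rotation":[-0.001,0.001,-0.02]},{"offset":[-6,3,16],"rotation":[-0.001,0.001,-0.01]},{"offset":[-1,0,16],"rotation":[-0.001,0.001,-0.01]},{"offset":[0,0,16],"rotation":[0,0,0]},{"offset":[0,0,10],"rotation":[0,0,0]},{"offset":[0,0,0],"rotation":[0,0,0]},{"offset":[0,0,0],"rotation":[0,0,0]}]}}

```text
time: 17.85
tool_pos: [0.5216, -0.2082, 0.2312]
tool_rot: [-3.134, 0.004, 1.323]
contact_force: [-0.4, 0.3, -2.2]
opening: 0.0557
```

```bash
python3 g.py .5219 -.2189 .23 1.32 2; python3 - <<'E'
from h import *
b=read_camera("top");a=read_camera("scene")
save(a,"s5.png",(130,100,330,270),3.8);save(b,"t5.png",(320,130,500,260),4)
for q in ["jar","jar_top","jar_mark","empty_pad","read_spot"]: print(q,[(n,np.round(r["location"],4).tolist(),round(r["score"],2)) for n,c in (("s",a),("t",b)) for r in tip_of(q,c)[:2]])
E
```

```text
[ 0.52162698 -0.20824437  0.23116133] [-3.13412901  0.00376888  1.32258719] [-0.39953535  0.28552553 -2.22724616] 0.0556509953783009 [-0.51  0.47  1.51 -0.01  1.17 -0.26]
2
[{"offset": [-5.1, 1.4, 0.6], "rotation": [-0.004, 0.002, 0.001]}, {"offset": [-5.1, 1.5, 0.6], "rotation": [-0.004, 0.002, 0.001]}]
jar [('s', [0.2419, 0.3007, 0.0289], 0.75), ('s', [0.5193, -0.2066, 0.0799], 0.71), ('t', [0.2444, 0.2963, 0.0282], 0.82), ('t', [0.5224, -0.2093, 0.0773], 0.41)]
jar_top [('s', [0.5218, -0.2073, 0.2212], 0.64), ('s', [0.0984, 0.2945, 0.0279], 0.58), ('t', [0.1015, 0.2972, 0.0307], 0.65)]
jar_mark [('s', [0.5153, -0.2394, 0.1322], 0.81), ('s', [0.184, 0.2673, 0.0224], 0.75), ('t', [0.1841, 0.2716, 0.0268], 0.75), ('t', [0.5227, -0.1332, -0.0012], 0.47)]
empty_pad [('s', [0.5196, -0.2173, 0.0263], 0.93), ('s', [0.3557, 0.0379, -0.0027], 0.7), ('t', [0.5244, -0.218, 0.0266], 0.92)]
read_spot [('s', [0.5269, -0.2198, 0.0256], 0.92), ('t', [0.5261, -0.2248, 0.0254], 0.78)]
```

View pics/s5.png

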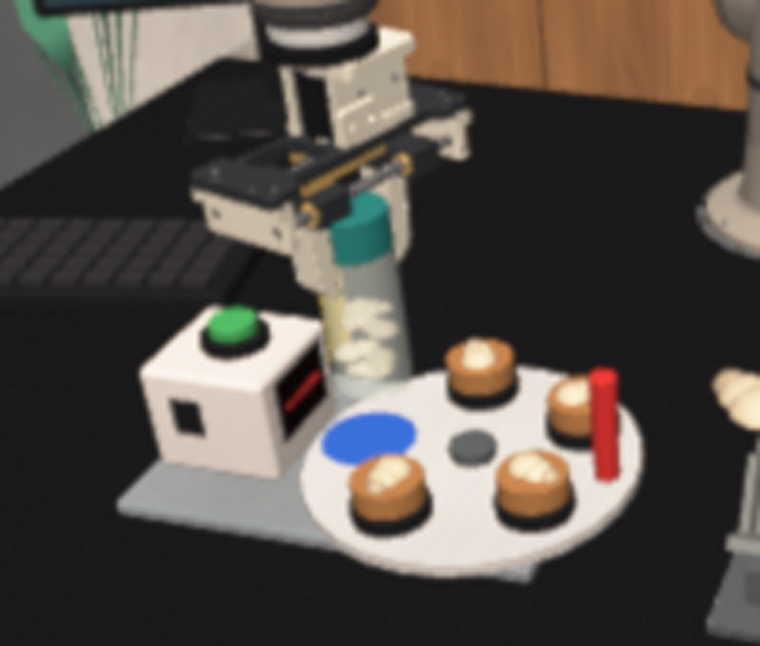

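View pics/t5.png

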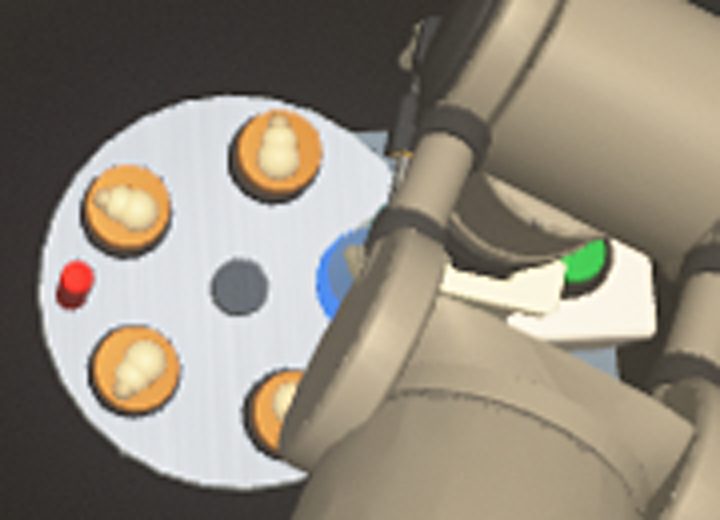

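The jar hangs upright with its mark towards the scanner. Its base at z≈0.079 matches the grip geometry. Centring it and lowering.

Emit:
{"api": "apply_moves", "payload": {"motion": [{"offset":[-5,1.4,4],"rotation":[-0.004,0.002,0]},{"offset":[-5,1.4,6],"rotation":[-0.003,0.002,0]},{"offset":[0,0,8],"rotation":[0,0,0]},{"offset":[0,0,8],"rotation":[0,0,0]},{"offset":[0,0,6],"rotation":[0,0,0]},{"offset":[0,0,3],"rotation":[0,0,0]},{"offset":[0,0,0],"rotation":[0,0,0]},{"offset":[0,0,0],"rotation":[0,0,0]}]}}

```text
time: 19.12
tool_pos: [0.5213, -0.2214, 0.1916]
tool_rot: [-3.141, -0.001, 1.321]
contact_force: [0.2, -0.8, -2.3]
opening: 0.0557
```

```bash
python3 g.py .5219 -.2189 .188 1.32 2
```

```text
[ 0.5213447  -0.22137791  0.19157278] [-3.14090207e+00 -9.94127583e-04  1.32074408e+00] [ 0.20096024 -0.80905536 -2.33024305] 0.05569459779868129 [-0.54  0.51  1.55  0.    1.08 -0.29]
2
[{"offset": [1.3, -0.0, 1.8], "rotation": [-0.0, -0.0, 0.0]}, {"offset": [1.3, -0.0, 1.8], "rotation": [-0.0, -0.0, 0.0]}]
```

Emit:
{"api": "apply_moves", "payload": {"motion": [{"offset":[1.2,0,3],"rotation":[0,0,0]},{"offset":[1.2,0,3],"rotation":[0,0,0]},{"offset":[0,0,3],"rotation":[0,0,0]},{"offset":[0,0,2],"rotation":[0,0,0]},{"offset":[0,0,0],"rotation":[0,0,0]}]}}

```text
time: 19.53
tool_pos: [0.5225, -0.2185, 0.1802]
tool_rot: [3.141, -0.001, 1.321]
contact_force: [-0.6, -0.7, -2.6]
opening: 0.0557
```

Emit:
{"api": "apply_moves", "payload": {"motion": [{"offset":[0,0,1.5],"rotation":[0,0,0]},{"offset":[0,0,0],"rotation":[0,0,0]}]}}

```text
time: 19.7
tool_pos: [0.5226, -0.2185, 0.1787]
tool_rot: [3.14, -0.001, 1.322]
contact_force: [0.8, -0.1, -2.7]
opening: 0.0559
```

Emit:
{"api": "apply_moves", "payload": {"motion": [{"offset":[0,0,1.5],"rotation":[0,0,0]},{"offset":[0,0,0],"rotation":[0,0,0]}]}}

```text
time: 19.87
tool_pos: [0.5231, -0.2187, 0.178]
tool_rot: [3.139, -0.0, 1.322]
contact_force: [0.1, -0.4, -2.8]
opening: 0.0558
```

Emit:
{"api": "apply_moves", "payload": {"motion": [{"offset":[0,0,1.5],"rotation":[0,0,0]},{"offset":[0,0,0],"rotation":[0,0,0]}]}}

```text
time: 20.03
tool_pos: [0.5236, -0.2189, 0.1781]
tool_rot: [3.136, 0.0, 1.322]
contact_force: [0.9, 0.2, -1.6]
opening: 0.0556
```

Emit:
{"api": "apply_moves", "payload": {"motion": [{"offset":[0,0,1.5],"rotation":[0,0,0]},{"offset":[0,0,0],"rotation":[0,0,0]}]}}

```text
time: 20.2
tool_pos: [0.5241, -0.2191, 0.178]
tool_rot: [3.134, 0.001, 1.322]
contact_force: [0.6, -0.5, -3.1]
opening: 0.0559
```

```bash
python3 - <<'E'
from h import *
P,R,o=pose();print(P,o["tool_rot"],o["contact_force"],o["joint_efforts"].round(2),o["torque"].round(2))
a=read_camera("scene");save(a,"s6.png",(130,100,330,270),3.8)
print([(np.round(r["location"],4).tolist(),round(r["score"],2)) for r in tip_of("jar",a)[:3]],[(np.round(r["location"],4).tolist(),round(r["score"],2)) for r in tip_of("jar_top",a)[:3]])
E
```

```text
[ 0.52409017 -0.21908614  0.17797989] [3.13392385e+00 9.93379276e-04 1.32163748e+00] [ 0.63127143 -0.50523058 -3.1394458 ] [ 3.000e-02 -5.109e+01 -2.231e+01  7.000e-02  7.000e-02  0.000e+00] [-0.1   0.08 -0.06]
[([0.5249, -0.2191, 0.028], 0.81), ([0.238, 0.3043, 0.0302], 0.78)] [([0.5251, -0.2192, 0.1675], 0.87), ([0.0997, 0.2957, 0.0264], 0.62)]
```

View pics/s6.png

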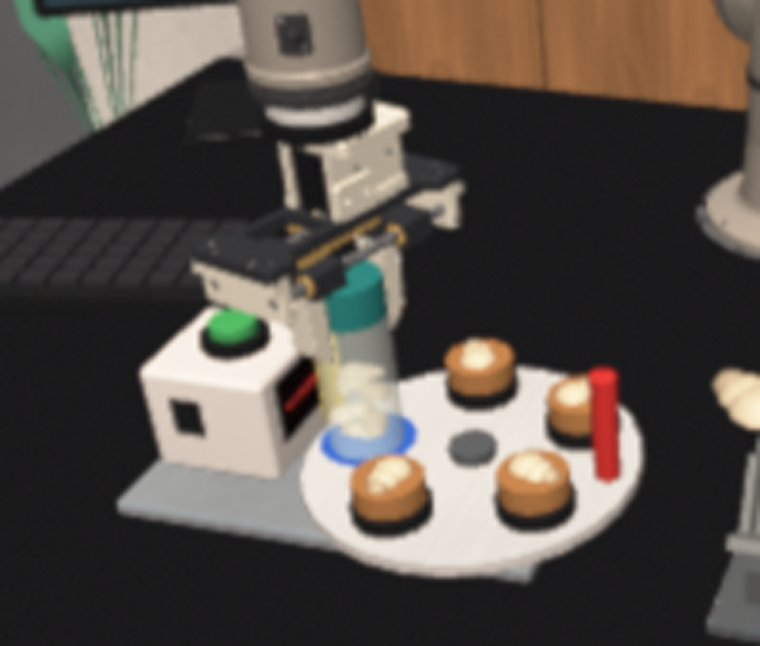

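Emit:
{"api": "apply_moves", "payload": {"motion": [{"offset":[-1,0,2.5],"rotation":[0.005,0,0]},{"offset":[0,0,0],"rotation":[0,0,0]},{"offset":[0,0,0],"rotation":[0,0,0]}]}}

```text
time: 20.6
tool_pos: [0.5254, -0.22, 0.1781]
tool_rot: [3.134, 0.001, 1.322]
contact_force: [-0.9, 0.3, -2.3]
opening: 0.0555
```

```bash
python3 - <<'E'
from h import *
P,R,o=pose();print(P,o["tool_rot"],o["contact_force"],o["joint_efforts"].round(2),o["torque"].round(2))
E
```

```text
[ 0.52535274 -0.22003376  0.178056  ] [3.13420873e+00 7.89873770e-04 1.32152568e+00] [-0.94911283  0.27096491 -2.29966357] [  0.08 -51.48 -22.45   0.1    0.07   0.  ] [-0.02  0.03 -0.02]
```

Z stops at 0.178, the expected contact height, and the tool has only drifted sideways since. I'll lift 2 mm, recentre and set it down once more.

Emit:
{"api": "apply_moves", "payload": {"motion": [{"offset":[-1,-2,-3],"rotation":[0.004,0,0]},{"offset":[-1,-1,0],"rotation":[0.003,0,0]},{"offset":[0,0,0],"rotation":[0,0,0]}]}}

```text
time: 20.85
tool_pos: [0.5209, -0.2211, 0.1797]
tool_rot: [-3.138, 0.0, 1.322]
contact_force: [0.8, -0.3, -2.1]
opening: 0.0556
```

```bash
python3 g.py .5219 -.2189 .179 1.32 1; python3 - <<'E'
from h import *
a=read_camera("scene");b=read_camera("top");save(a,"s7.png",(130,100,330,270),3.8);save(b,"t7.png",(320,130,500,260),4)
for q in ["jar","jar_top","empty_pad","handle_top"]: print(q,[(n,np.round(r["location"],4).tolist(),round(r["score"],2)) for n,c in (("s",a),("t",b)) for r in tip_of(q,c)[:2]])
E
```

```text
[ 0.52088233 -0.22111767  0.1796666 ] [-3.13819578e+00  2.52142675e-04  1.32161871e+00] [ 0.75651081 -0.34310586 -2.07487084] 0.05557302265773802 [-0.54  0.53  1.56 -0.    1.06 -0.29]
1
[{"offset": [2.4, 0.4, 0.7], "rotation": [-0.003, 0.0, 0.002]}]
jar [('s', [0.5181, -0.2205, 0.0302], 0.88), ('s', [0.2414, 0.3005, 0.0302], 0.77), ('t', [0.2423, 0.3002, 0.0267], 0.96), ('t', [0.5202, -0.2182, 0.0259], 0.55)]
jar_top [('s', [0.099, 0.2967, 0.0248], 0.73), ('s', [0.5223, -0.2212, 0.1703], 0.7), ('t', [0.1024, 0.3012, 0.0301], 0.93), ('t', [0.3289, 0.2883, -0.0022], 0.54)]
empty_pad [('t', [0.5248, -0.2171, 0.0211], 0.59)]
handle_top [('s', [0.5176, -0.0274, 0.1135], 0.72), ('t', [0.5184, -0.0318, 0.1135], 0.88)]
```

Emit:
{"api": "apply_moves", "payload": {"motion": [{"offset":[2,0.3,0.5],"rotation":[-0.003,0,0]},{"offset":[0,0,1],"rotation":[0,0,0]},{"offset":[0,0,0],"rotation":[0,0,0]}]}}

```text
time: 21.6
tool_pos: [0.5223, -0.2189, 0.1786]
tool_rot: [3.14, 0.0, 1.322]
contact_force: [0.9, -0.5, -2.0]
opening: 0.0558
```

Emit:
{"api": "apply_moves", "payload": {"motion": [{"offset":[0,0,0.8],"rotation":[0,0,0]},{"offset":[0,0,0],"rotation":[0,0,0]}]}}

```text
time: 21.77
tool_pos: [0.5223, -0.2188, 0.1776]
tool_rot: [3.14, 0.0, 1.322]
contact_force: [-0.0, 0.3, -2.8]
opening: 0.0558
```

At the computed contact height and centred. Releasing.

Emit:
{"api": "apply_moves", "payload": {"motion": [{"offset":[0,0,0],"rotation":[0,0,0]},{"offset":[0,0,0],"rotation":[0,0,0]},{"offset":[0,0,0],"rotation":[0,0,0]},{"offset":[0,0,0],"rotation":[0,0,0]}], "grip": 0.25}}

```text
time: 22.1
tool_pos: [0.523, -0.2192, 0.1788]
tool_rot: [3.138, 0.001, 1.322]
contact_force: [-0.6, 0.3, -0.5]
opening: 0.0684
```

```bash
python3 - <<'E'
from h import *
P,R,o=pose();print(P,o["opening"],o["contact_force"])
a=read_camera("scene");save(a,"s8.png",(130,100,330,270),3.8);b=read_camera("top")
for q in ["jar","jar_top","jar_mark"]: print(q,[(n,np.round(r["location"],4).tolist(),round(r["score"],2)) for n,c in (("s",a),("t",b)) for r in tip_of(q,c)[:2]])
E
```

```text
[ 0.52295279 -0.21921729  0.17877915] 0.0684164811498917 [-0.56752061  0.27687355 -0.47388539]
jar [('s', [0.5246, -0.2679, 0.0635], 0.73), ('s', [0.2382, 0.3003, 0.0296], 0.67), ('t', [0.2449, 0.2986, 0.0268], 0.68), ('t', [0.5219, -0.2227, 0.0247], 0.53)]
jar_top [('s', [0.524, -0.2175, 0.1685], 0.91), ('s', [0.1005, 0.2964, 0.0243], 0.87), ('t', [0.0982, 0.2994, 0.0287], 0.78), ('t', [0.5177, -0.224, 0.1647], 0.6)]
jar_mark [('s', [0.1832, 0.2711, 0.0283], 0.88), ('s', [0.5203, -0.2467, 0.0793], 0.65), ('t', [0.181, 0.2706, 0.0281], 0.59), ('t', [0.7724, -0.023, -0.0002], 0.23)]
```

View pics/s8.png

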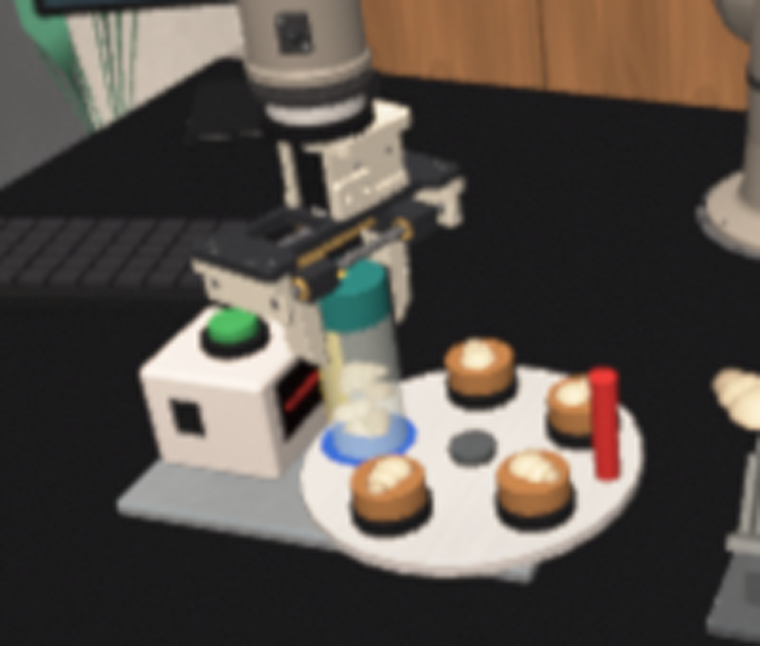

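The jar stands in the middle of the pad and its weight is off the wrist. Opening fully and lifting off straight up.

Emit:
{"api": "apply_moves", "payload": {"motion": [{"offset":[0,0,0],"rotation":[0,0,0]},{"offset":[0,0,0],"rotation":[0,0,0]},{"offset":[0,0,-4],"rotation":[0,0,0]},{"offset":[0,0,-10],"rotation":[0,0,0]},{"offset":[0,0,-15],"rotation":[0,0,0]},{"offset":[0,0,-20],"rotation":[0,0,0]},{"offset":[0,0,-20],"rotation":[0,0,0]},{"offset":[0,0,-25],"rotation":[0,0,0]},{"offset":[0,0,-25],"rotation":[0,0,0]},{"offset":[0,0,-20],"rotation":[0,0,0]},{"offset":[0,0,0],"rotation":[0,0,0]}], "grip": 0}}

```text
time: 23.42
tool_pos: [0.5216, -0.2184, 0.3288]
tool_rot: [3.139, 0.001, 1.322]
contact_force: [-0.7, -0.3, -0.4]
opening: 0.0919
```

```bash
python3 - <<'E'
from h import *
P,R,o=pose();print(P,o["tool_rot"],o["opening"],o["contact_force"])
a=read_camera("scene");save(a,"s9.png",(130,100,330,270),3.8);w=read_camera("wrist");save(w,"w9.png")
np.savez("v9.npz",p=P,R=R,im=w["img"],K=w["camera_matrix"],T=w["tool_from_camera"])
for q in ["jar","jar_top","jar_mark","read_button_top"]: print(q,[(n,np.round(r["location"],4).tolist(),round(r["score"],2)) for n,c in (("s",a),("w",w)) for r in tip_of(q,c)[:2]])
E
```

```text
[ 0.52158617 -0.21835604  0.32879512] [3.13873058e+00 8.30694891e-04 1.32211192e+00] 0.09193924274696945 [-0.72718327 -0.28841416 -0.43106579]
jar [('s', [0.5199, -0.2161, 0.024], 0.85), ('s', [0.2396, 0.3002, 0.0268], 0.78), ('w', [0.52, -0.2214, 0.0272], 0.58)]
jar_top [('s', [0.0977, 0.298, 0.0297], 0.64), ('s', [0.5252, -0.217, 0.1699], 0.59), ('w', [0.5231, -0.2181, 0.1655], 0.63), ('w', [0.5243, -0.2709, 0.0659], 0.53)]
jar_mark [('s', [0.1833, 0.2707, 0.0255], 0.94), ('s', [0.5193, -0.2462, 0.0777], 0.84), ('w', [0.5217, -0.2183, 0.0275], 0.52)]
read_button_top [('s', [0.5311, -0.3161, 0.1207], 0.51), ('s', [0.5187, -0.0335, 0.1136], 0.47)]
```

View pics/s9.png

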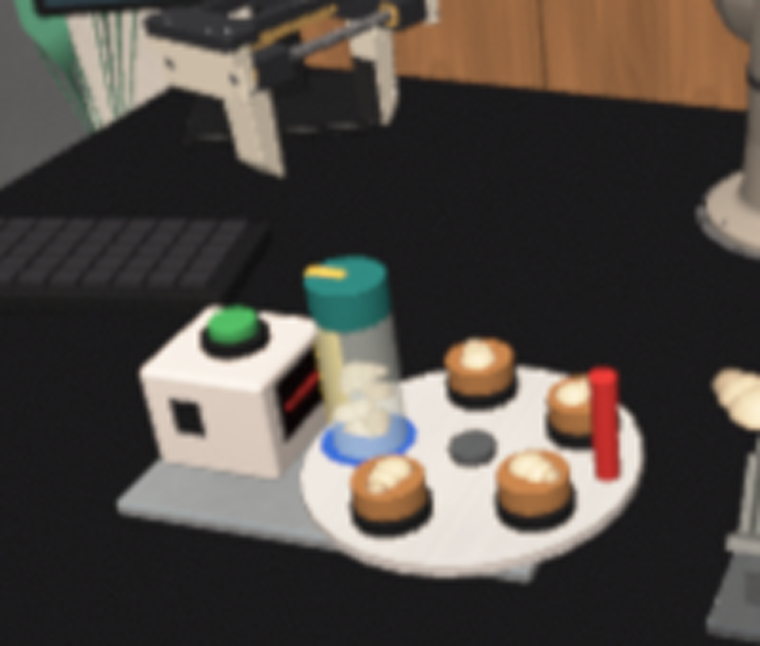

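View pics/w9.png

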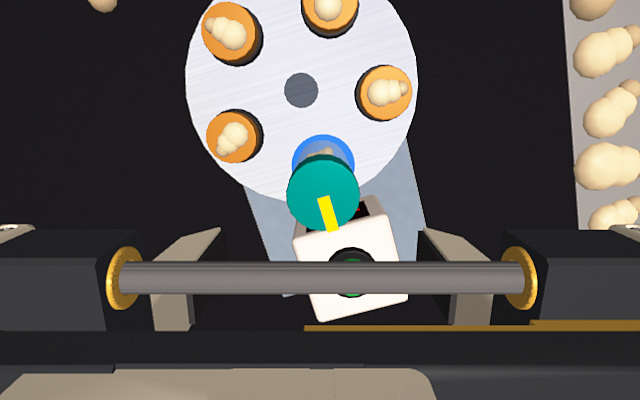

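The jar stands alone, with the stripe pointing at the scanner (wrist (318,198)→(333,230)). I'll check its angle numerically and plan the button press.

```bash
python3 - <<'E'
from h import *
from cap import capfit
zj=np.array([0,0,1.]);top=np.array([.5225,-.2185,.166])
q,Y,e1,e2=capfit("v9.npz",zj,top)
m=Y.mean(0);u,s,vt=np.linalg.svd(Y-m);print(e1,e2,"bbox",q.min(0)*1e3,q.max(0)*1e3,m*1e3,np.degrees(np.arctan2(vt[0][1],vt[0][0])))
E
python3 g.py .527 -.320 .25 1.6 5
```

```text
[ 286  157   74   76 4082] [322.77902989 194.36991671]
[1. 0. 0.] [0. 1. 0.] bbox [-27.34289237 -28.78753728] [27.38124474 27.77090178] [  0.6090131  -14.45509451] -87.96160559386158
[ 0.52045974 -0.21777178  0.32249286] [-3.13473947e+00 -1.97612646e-03  1.32202555e+00] [0.00579368 0.00523828 0.30027174] 0.09176136170280008 [-0.53  0.4   1.36 -0.    1.4  -0.28]
5
[{"offset": [-19.5, 6.4, 14.4], "rotation": [-0.001, -0.001, -0.056]}, {"offset": [-19.8, 5.3, 14.4], "rotation": [-0.001, -0.001, -0.056]}, {"offset": [-20.1, 4.2, 14.5], "rotation": [-0.001, -0.001, -0.056]}, {"offset": [-20.3, 3.0, 14.5], "rotation": [-0.001, -0.001, -0.056]}, {"offset": [-20.4, 1.9, 14.5], "rotation": [-0.001, -0.001, -0.056]}]
```

Mark at -88.0° (target -88.4°), cap centre about (0.5225,-0.219). On to the button.

Emit:
{"api": "apply_moves", "payload": {"motion": [{"offset":[-19.5,6.4,8],"rotation":[0,0,-0.056]},{"offset":[-19.8,5.3,8],"rotation":[0,0,-0.056]},{"offset":[-20.1,4.2,10],"rotation":[0,0,-0.056]},{"offset":[-20.3,3.0,12],"rotation":[0,0,-0.056]},{"offset":[-20,1.9,14],"rotation":[0,0,-0.05]},{"offset":[0,0,0],"rotation":[0,0,0]},{"offset":[0,0,0],"rotation":[0,0,0]},{"offset":[0,0,0],"rotation":[0,0,0]}], "grip": 1, "grip_force": 10}}

```text
time: 24.58
tool_pos: [0.5279, -0.3224, 0.2659]
tool_rot: [-3.134, -0.007, 1.61]
contact_force: [-0.2, 0.2, 0.1]
opening: 0.0433
```

```bash
python3 g.py .527 -.320 .19 1.6 6; python3 - <<'E'
from h import *
a=read_camera("scene");save(a,"s10.png",(130,60,330,270),3)
print([(n,np.round(r["location"],4).tolist(),round(r["score"],2)) for n,c in (("s",a),) for r in tip_of("read_button_top",c)[:2]])
E
```

```text
[ 0.52794446 -0.32243728  0.26589454] [-3.13386818 -0.00667305  1.61006814] [-0.1740659   0.20608085  0.10759866] 0.04333378628284128 [-0.67  0.54  1.28  0.    1.33 -0.71]
6
[{"offset": [0.3, -0.0, 12.7], "rotation": [-0.001, -0.001, 0.002]}, {"offset": [0.3, -0.1, 12.7], "rotation": [-0.001, -0.001, 0.002]}, {"offset": [0.4, -0.1, 12.7], "rotation": [-0.001, -0.001, 0.002]}, {"offset": [0.4, -0.1, 12.7], "rotation": [-0.001, -0.001, 0.002]}, {"offset": [0.4, -0.1, 12.7], "rotation": [-0.001, -0.001, 0.002]}, {"offset": [0.4, -0.1, 12.6], "rotation": [-0.001, -0.001, 0.002]}]
[]
```

View pics/s10.png

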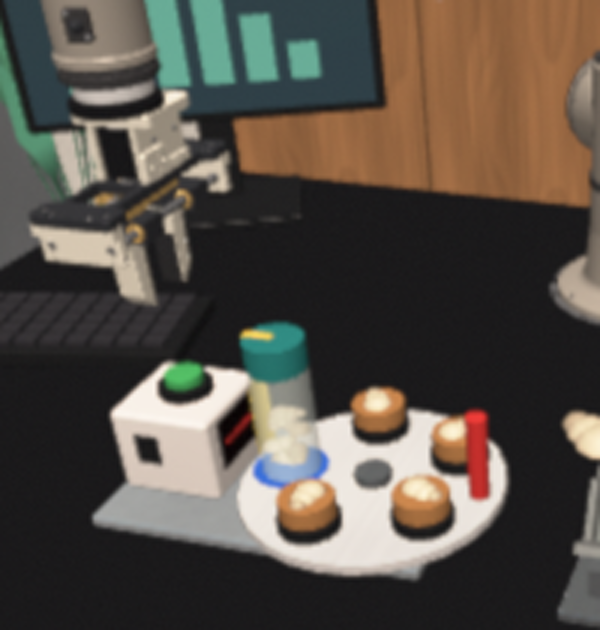

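Emit:
{"api": "apply_moves", "payload": {"motion": [{"offset":[0.3,0,10],"rotation":[-0.001,-0.001,0.002]},{"offset":[0.3,0,12],"rotation":[-0.001,-0.001,0.002]},{"offset":[0.4,0,12],"rotation":[-0.001,-0.001,0.002]},{"offset":[0.4,0,12],"rotation":[-0.001,-0.001,0.002]},{"offset":[0.4,0,11],"rotation":[-0.001,-0.001,0.002]},{"offset":[0.4,0,10],"rotation":[-0.001,-0.001,0]},{"offset":[0,0,3],"rotation":[0,0,0]},{"offset":[0,0,0],"rotation":[0,0,0]},{"offset":[0,0,0],"rotation":[0,0,0]}]}}

```text
time: 25.43
tool_pos: [0.5302, -0.3131, 0.1966]
tool_rot: [3.135, 0.005, 1.605]
contact_force: [-0.3, -0.7, 0.5]
opening: 0.0006
```

```bash
python3 g.py .527 -.320 .174 1.6 5
```

```text
[ 0.53017854 -0.31310995  0.19662433] [3.1346524  0.00519307 1.60468108] [-0.33540823 -0.69461649  0.5457189 ] 0.0006176645807893232 [-0.66  0.59  1.4   0.    1.15 -0.69]
5
[{"offset": [-1.3, -0.7, 4.5], "rotation": [0.001, 0.001, 0.001]}, {"offset": [-1.3, -0.7, 4.5], "rotation": [0.001, 0.001, 0.001]}, {"offset": [-1.3, -0.7, 4.5], "rotation": [0.001, 0.001, 0.001]}, {"offset": [-1.3, -0.7, 4.5], "rotation": [0.001, 0.001, 0.001]}, {"offset": [-1.4, -0.7, 4.5], "rotation": [0.001, 0.001, 0.001]}]
```

Emit:
{"api": "apply_moves", "payload": {"motion": [{"offset":[-3,-1.5,4],"rotation":[0.002,0.002,0]},{"offset":[-3,-1.5,4],"rotation":[0.002,0.002,0]},{"offset":[0,0,3],"rotation":[0,0,0]},{"offset":[0,0,0],"rotation":[0,0,0]}]}}

```text
time: 25.77
tool_pos: [0.5281, -0.32, 0.1869]
tool_rot: [3.136, 0.004, 1.605]
contact_force: [-0.8, 0.5, -0.2]
opening: 0.0007
```

Emit:
{"api": "apply_moves", "payload": {"motion": [{"offset":[0,0,3],"rotation":[0,0,0]},{"offset":[0,0,3],"rotation":[0,0,0]},{"offset":[0,0,3],"rotation":[0,0,0]}]}}

```text
time: 26.02
tool_pos: [0.5282, -0.3206, 0.1785]
tool_rot: [3.134, 0.004, 1.604]
contact_force: [-1.1, 1.1, 4.3]
opening: 0.0007
```

Emit:
{"api": "apply_moves", "payload": {"motion": [{"offset":[0,0,3],"rotation":[0,0,0]},{"offset":[0,0,3],"rotation":[0,0,0]}]}}

```text
time: 26.18
tool_pos: [0.5283, -0.3206, 0.1772]
tool_rot: [3.133, 0.006, 1.605]
contact_force: [-10.0, 7.1, 29.6]
opening: 0.0003
```

Emit:
{"api": "apply_moves", "payload": {"motion": [{"offset":[0,0,3],"rotation":[0,0,0]},{"offset":[0,0,2],"rotation":[0,0,0]}]}}

```text
time: 26.35
tool_pos: [0.528, -0.3203, 0.1777]
tool_rot: [3.131, 0.009, 1.605]
contact_force: [-4.4, 2.5, 8.1]
opening: 0.0008
```

```bash
python3 - <<'E'
from h import *
a=read_camera("scene");save(a,"s11.png",(160,150,250,230),8)
P,R,o=pose();print(P,o["contact_force"])
E
```

```text
[ 0.52807955 -0.32031999  0.1775508 ] [-4.79849493  4.31120612 15.69353451]
```

View pics/s11.png

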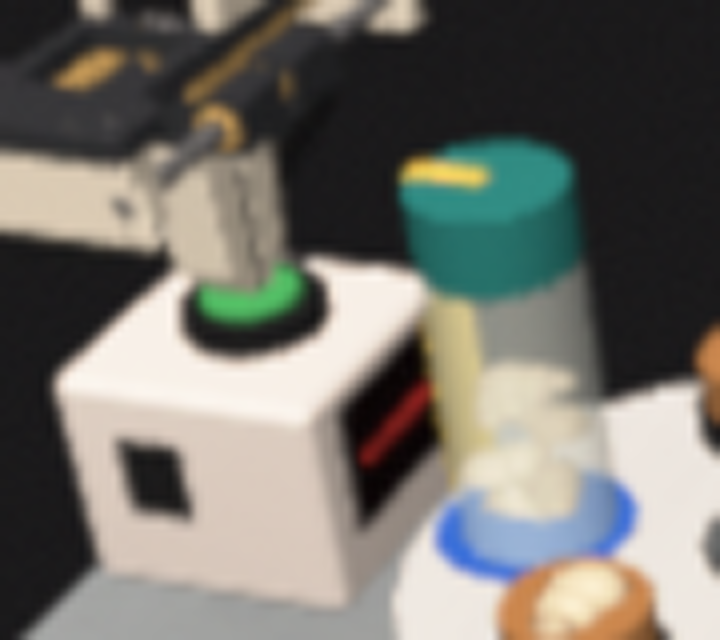

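The fingertips press squarely on the green, now sunk into its ring, with 15–30 N against the 5 N needed, so it has bottomed. Lifting off.

Emit:
{"api": "apply_moves", "payload": {"motion": [{"offset":[0,0,-5],"rotation":[0,0,0]},{"offset":[0,0,-15],"rotation":[0,0,0]},{"offset":[0,0,-25],"rotation":[0,0,0]},{"offset":[0,0,-30],"rotation":[0,0,0]},{"offset":[0,0,-30],"rotation":[0,0,0]},{"offset":[0,0,-20],"rotation":[0,0,0]},{"offset":[0,0,0],"rotation":[0,0,0]},{"offset":[0,0,0],"rotation":[0,0,0]}]}}

```text
time: 27.07
tool_pos: [0.5265, -0.3189, 0.3067]
tool_rot: [3.131, 0.009, 1.606]
contact_force: [-0.2, -0.5, -0.9]
opening: 0.0005
```

```bash
python3 - <<'E'
from h import *
P,R,o=pose();print(P,o["contact_force"])
a=read_camera("scene");save(a,"s12.png",(150,130,330,270),4);b=read_camera("top");save(b,"t12.png")
for q in ["jar","jar_top","jar_mark","handle_top","read_button_top","other_jar"]: print(q,[(n,np.round(r["location"],4).tolist(),round(r["score"],2)) for n,c in (("s",a),("t",b)) for r in tip_of(q,c)[:2]])
E
```

```text
[ 0.52646636 -0.31894186  0.30671873] [-0.21320264 -0.51347811 -0.93028207]
jar [('s', [0.5209, -0.2162, 0.0248], 0.85), ('s', [0.2399, 0.3003, 0.0302], 0.66), ('t', [0.2396, 0.2973, 0.027], 0.8), ('t', [0.5219, -0.2197, 0.0265], 0.56)]
jar_top [('s', [0.5229, -0.2146, 0.1677], 0.96), ('s', [0.0978, 0.2957, 0.0273], 0.71), ('t', [0.5204, -0.2219, 0.1664], 0.95), ('t', [0.5211, -0.2648, 0.0597], 0.75)]
jar_mark [('s', [0.5177, -0.2472, 0.0816], 0.91), ('s', [0.1819, 0.2714, 0.0252], 0.62), ('t', [0.1845, 0.2724, 0.0274], 0.73), ('t', [0.5255, -0.2458, 0.0834], 0.56)]
handle_top [('s', [0.5152, -0.0284, 0.1116], 0.59), ('t', [0.5843, 0.1277, 0.0557], 0.74), ('t', [0.5183, -0.0358, 0.114], 0.71)]
read_button_top [('s', [0.5174, -0.0294, 0.1101], 0.75), ('s', [0.7583, 0.0843, -0.0014], 0.49), ('t', [0.5287, -0.3211, 0.1152], 0.57)]
other_jar [('s', [0.582, 0.123, 0.0507], 0.7), ('s', [0.3538, 0.0374, -0.001], 0.69), ('t', [0.5827, 0.1295, 0.0531], 0.77)]
```

View pics/s12.png

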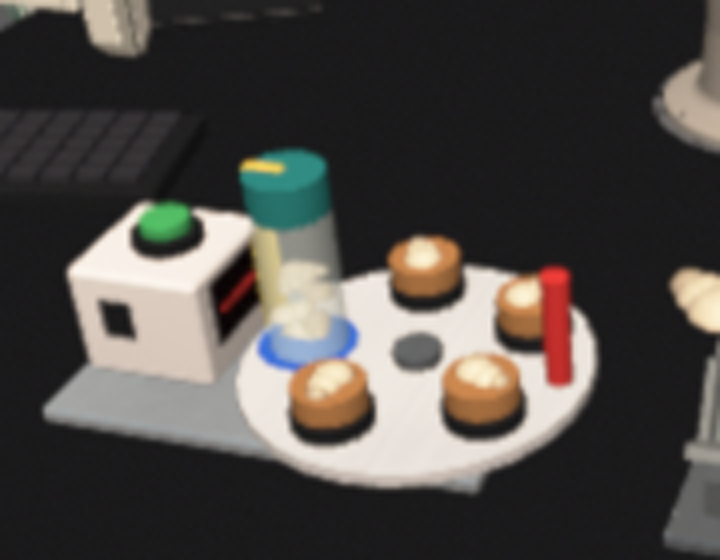

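View pics/t12.png

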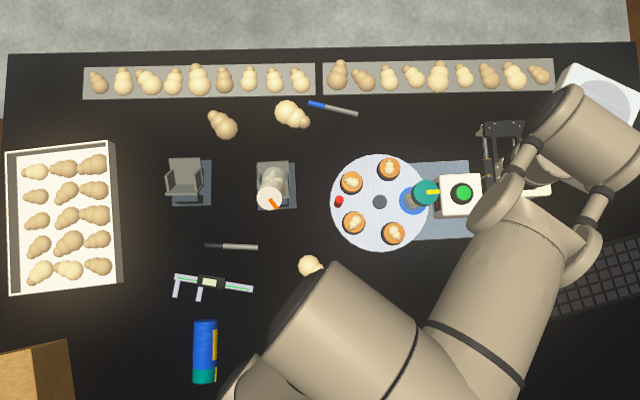

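The button is up again, the jar stands on the pad with its mark at the window (top (427,192)), and the bystanders are where they were. Handing in.

```bash
python3 -c "
from cell import hand_in,observe
print(hand_in());print(observe()['time'])"
```

```text
the job is handed in; nothing more can be done
None
the job is handed in; nothing more can be done
```

The job is done and handed in at about 27 s on the robot's clock, well inside the 72 s limit; `hand_in()` gives no verdict, so what follows rests on my own checks.

- **Carousel:** I gripped the red handle and turned it about 84° anticlockwise. The empty place measured (0.522, -0.219), within about 1 mm of the read spot worked out from the scanner block. The trained network put the read spot about 4 mm off that, still inside the 12 mm limit.
- **Jar:** I pulled the teal-capped jar out along its own axis and stood it on the empty place. Its cap centre is within about 1 mm of the place's centre. Its mark points at -88.0°, against -88.4° for the scanner direction.
- **Button:** I pressed it with the closed fingertips at 15–30 N (5 N is needed), and the picture showed the green sunk into its ring. I lifted off and it came back up.
- **Bystanders:** In the last pictures the other jar, calipers and markers were where they started, as were the two fully visible shells. The third shell was partly hidden by the arm. The robot was touching nothing.

**Disagreements:**
- The force reading showed no clear rise when the jar touched down. I judged contact from the height, the first set-down stopping at 0.178 m, and from the weight leaving the wrist on release.
- During that first set-down the tool drifted about 3 mm sideways, so I lifted 2 mm, recentred and lowered it again before letting go.

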